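Load and close the garlic mill

TASK

Get the green garlic mill ready to use: put every peeled clove from the chopping board into its chamber, then set the orange press plate in the mouth, turning it until its two tabs drop fully into the rim slots. Then put the white cap over it, turn it backwards until it drops into the start of the thread, and screw it clockwise down to its stop. Leave the other things alone.

Things in the scene. Friction and masses are not known exactly. Their poses are not given: they have to be found in the camera images.
- mill_mouth (a point): Centre of the garlic mill's mouth, at rim height, 98 mm above the worktop; z up. Fixed: green body 90 mm across (foot 98) up to 73 mm, then a steel neck, 63 mm outside (top bevelled), 54 inside; chamber 82 mm deep, cone on its floor. Two slots, 13 mm wide, 12 deep, cut the rim at this frame's +x and -x, in line with two white marks on the body. Round the neck runs a right-handed two-start thread
- thread_start (a point): Upper start of one thread ridge on the neck: 100 deg anticlockwise (from above) of the mouth's +x, 34.5 mm from the axis, ridge top 5 mm below the rim. The other ridge starts opposite. From its start each ridge runs clockwise and down, 18 mm per turn, 76 mm across. A lug lying on a ridge is barred clockwise by the backstop; it must go anticlockwise up to the start and drop off it
- thread_pocket (a point): Where a lug's centre lies once dropped off the ridge's start: 123 deg anticlockwise of the mouth's +x, 34.5 mm from the axis, 10 mm below the rim (a second pocket opposite), good within 11 deg, with an upright backstop at 150 deg. From here a lug runs clockwise under the ridge, 123 deg on, to an end stop; then the cap's bar lies along the mouth's x axis, in line with the white marks
- press_grip (a point): Centre of the orange press plate's finger bar (loose, 60 g): 36 mm along x, 12 thick (y), 12 mm down and 11 mm up from here. Below it a plate 51 mm across, foot tapered, underside 25 mm below here; tabs 10 mm wide reach 30.5 mm from the axis at +x and -x, undersides 17 mm below here. Tabs on the rim: this point is 17 mm above the rim; dropped into the slots: 5 mm
- cap_grip (a point): Centre of the red wing bar on the white screw cap (loose, 120 g): 60 mm along x, 14 thick (y), 23 high. Below it a hollow cover 90 mm across (84 inside), 43 high, edge 54.5 mm below here; Two lugs 14 mm wide at +x and -x near the edge reach in to 34 mm from the axis. Height here above the rim: on the ridges 42 to 49 mm, in the pockets 40.5, on the stop 34.5. Turns easily
- clove1_mid (a point): Centre of a peeled garlic clove, cream, 25 mm along x, 16 mm wide (y), 15 mm high; on the chopping board (22 mm thick) to start with. 12 g. Two to four cloves are there
- clove2_mid (a point): Second clove, alike (may be absent)
- clove3_mid (a point): Third clove, alike (may be absent)
- clove4_mid (a point): Fourth clove, alike (may be absent)
- garlic: Whole garlic bulb, 56 mm, on the near end of the chopping board; origin under its centre; a bystander, leave alone
- salt_shaker: Salt shaker, 44 mm across, 90 mm high, origin under its centre; a bystander, leave alone
- spice_b: Spice jar with a dark cap, 41 mm across, 105 mm high, origin under its centre; a bystander, leave alone
Things that resemble listed ones, but are neither listed nor needed, are in the scene too. Leave any purple or yellow look-alike of the part that bears cap_grip alone.

How it is judged:
On the way, in this order (a step that is already met when the one before it is completed fails the run):
1. every clove is in the mill's chamber (horizontal distance between each of clove1_mid, clove2_mid, clove3_mid, clove4_mid and mill_mouth below 0.027 m and z of each of clove1_mid, clove2_mid, clove3_mid, clove4_mid in the frame of mill_mouth below -0.015 m), for 0.2 s.
2. the press plate's tabs have dropped fully into the slots (horizontal distance between press_grip and mill_mouth below 0.004 m and z of press_grip in the frame of mill_mouth below 0.0075 m and angle between the x axis of press_grip and the x axis of mill_mouth, either way round below 0.2 rad and angle between press_grip's own z axis and vertical below 0.1 rad), for 0.2 s.
3. the cap has dropped into the start of the thread, not yet screwed down (horizontal distance between cap_grip and mill_mouth below 0.008 m and z of cap_grip in the frame of mill_mouth between 0.0365 and 0.0415 m and angle between the x axis of cap_grip and the x axis of mill_mouth, either way round above 0.6 rad), for 0.1 s.
At the end, for the whole second after the job is handed in: All cloves present are in the chamber; the press plate is down in the slots (bar centre at most 7.5 mm above the rim, 4 mm off axis, 0.2 rad off the slots); the cap is on its stop (bar centre at most 37.5 mm above the rim, 6 mm off axis, upright within 0.06 rad, bar within 0.2 rad of the marks) (all of step 1 and horizontal distance between press_grip and mill_mouth below 0.004 m and z of press_grip in the frame of mill_mouth below 0.0075 m and angle between the x axis of each of press_grip, cap_grip and the x axis of mill_mouth, either way round below 0.2 rad and horizontal distance between cap_grip and mill_mouth below 0.006 m and z of cap_grip in the frame of mill_mouth below 0.0375 m and angle between cap_grip's own z axis and vertical below 0.06 rad); the robot touches nothing.
It fails at once if a bystander is pushed aside by more than 40 mm (distance of any of garlic, salt_shaker, spice_b from where it was at the start of the episode above 0.04 m).
Of clove1, clove2, clove3, clove4 only 2 to 4 are there at a start; the rules pass over those that are not, and their reading is None.
At some moment in a run one of press, cap may be knocked a few centimetres aside while the robot is not near it.
It also fails if it takes over 210 s, if anything falls off the work surface, if the arm or the gripper's body presses on something with over 40 N, if the wrist force passes 120 N, or if a joint passes its speed limit or range.

ROBOT

A 7-joint arm with a two-finger parallel gripper is mounted at the origin on a cart in front of the work surface, level with it; the furniture and walls round the work are solid. World frame = base frame: x ahead of the robot, y to its left, z up, the work surface at z = 0. Lengths are in m, angles in rad, forces in N, time in s.
With the tool pointing down it reaches from about 0.4 to 0.85 m from the base axis. Payload 4.5 kg.
Tool frame: the origin (TCP) lies on the centre line of the jaws, within the pads' length; the fingertips stand 11 mm ahead of it and the grasp point (between the pads) lies 8 mm behind it; z points along the fingers, y is the line along which they close (so a half turn about z gives the same grasp; the last joint's range is limited). The gripper opens to 88 mm and grips with 3 to 60 N. Pads are 18 mm wide; open, the fingers measure 123 mm over their backs; the gripper's body (75 mm by 187 mm) begins 45 mm behind the grasp point.
Start: joints at [1.193, 0.689, -0.195, 1.565, 0.157, 0.902, -0.215], TCP at [0.25, -0.573, 0.25] pointing down, gripper open.
Joint ranges: [-3.01, 3.01], [-0.46, 2.08], [-1.47, 1.51], [0.13, 2.56], [-1, 4.14], [0.04, 2.09], [-2.66, 2.66]. Speed limits (rad/s): [2.57, 2.57, 3.14, 3.14, 3.14, 3.14, 3.14].

INTERFACE

Orientations are given as a unit quaternion [x, y, z, w].
In Python, from plant import * gives the robot as it stands. The module is installed in compiled form; this text tells all that it offers.
- The arm moves only by the tool send_rows, never from a script. Its argument "motion" is a list of rows, each an object of numbers: "x", "y", "z": the shift along the tool's x, y, z in cm; "rx", "ry", "rz": the turn, a rotation vector about the tool's x, y, z in rad; "jaw": the finger opening in cm, from 0 to 8.81. In form: [{"x": .., "y": .., "z": .., "rx": .., "ry": .., "rz": .., "jaw": ..}, ...]. A call has exactly 5 rows; each row shifts and turns the commanded pose from where the row before left it, along the tool's axes as they then stand; what a row does not reach is not made up. A row lasts 1/10 s, in which the tool goes at most 50 mm and 8.59 degrees, less where a joint would pass 70% of its speed; a pose out of reach is approached as far as the arm can. A call is refused whole if a number of a shift passes 5 or a number of a turn 0.15, either way. A call with a gripper value outside its range is refused whole. The fingers move at their own pace and stop on an object; "grip_force" is the grip in N (left out, the last holds). Time passes only in rows, so rows that do not move let the fingers close, or fill a call up. It gives the time, the measured TCP pose, the force, the opening and the grip force at its end, in the units of the state.
- get_state(): the state, without advancing time (a new reading comes with each control period).
- snapshot(name): name is "scene" or "top" or "wrist"; returns a dict with "img" (480x640x3 uint8, red, green, blue), "vertical_fov" (degrees; the focal length in pixels is half the picture's height over the tangent of half this angle, whatever the lens; pixels are square), "cx", "cy" (the principal point, pixels), "D" ([k1, k2, p1, p2, k3] as OpenCV has them; the pictures are not rectified), "extrinsics" (4x4, takes a point from camera to world coordinates). Camera axes: x right, y up, looking along -z (the intrinsics and any distortion apply to the point x, -y, -z); pixel columns grow to the right and rows downward; lengths in m; the calibration is good to about 2 mm. A picture is of the moment at which its call begins. There is no depth.
- finish_job(): hands the job in; it is judged then, once.
The state is a dict: "clock": time; "q": joint angles; "qd": joint speeds; "joint_torque": joint torques, N m; "tool_pos": TCP position; "eef_rot": TCP orientation; "contact_force": force on the tool from outside, world axes, zero at the start; "moment": the same for the moment, N m; "opening": opening from 0.0 (shut) to 1.0 (fully open); "finger_force": force on a finger pad.
Only numpy, scipy, OpenCV 4.12 (cv2) and the standard library are available. Lean on these libraries where they do the work, as an engineer would, in place of code of your own. Each camera call takes 0.05 s, during which the arm holds its last target. There are 200 camera calls.

## Working session

There is one attempt and no reset: what is moved stays moved. The work goes in short steps, Python scripts to look and compute and a tool call to move; the robot and the scene stay as the last step left them, time stands still between calls to the robot, and variables do not carry over. Pictures are saved under pics/ and viewed, at most 14 in all, crops included, and the job is handed in when it is done.

Besides the shell and the picture viewer there is one more tool, called as name([rows], argument=value, ...), one row to a line, values as JSON. send_rows: Moves the arm, as the interface text tells. Its arguments: {"type":"object","properties":{"motion":{"type":"array"},"grip_force":{"type":"number"}},"required":["motion"]}

```bash
mkdir -p pics; cat > h.py <<'E'
from plant import *
import numpy as np, cv2
from scipy.spatial.transform import Rotation as R
def snap(n,save=None):
    s=snapshot(n)
    if save: cv2.imwrite('pics/'+save,s['img'][:,:,::-1])
    s['f']=240/np.tan(np.radians(s['vertical_fov'])/2)
    s['K']=np.array([[s['f'],0,s['cx']],[0,s['f'],s['cy']],[0,0,1.]])
    s['D']=np.array(s['D'],float); s['E']=np.array(s['extrinsics']); return s
def ray(s,uv):
    p=cv2.undistortPoints(np.array(uv,float).reshape(-1,1,2),s['K'],s['D']).reshape(-1,2)
    d=np.c_[p[:,0],-p[:,1],-np.ones(len(p))]@s['E'][:3,:3].T
    return s['E'][:3,3],d
def onz(s,uv,z):
    o,d=ray(s,uv); return o+d*((z-o[2])/d[:,2:3])
def proj(s,P):
    P=np.atleast_2d(P); c=(P-s['E'][:3,3])@s['E'][:3,:3]
    c=c*[1,-1,-1]
    return cv2.projectPoints(c.reshape(-1,1,3),np.zeros(3),np.zeros(3),s['K'],s['D'])[0].reshape(-1,2)
def st():
    s=get_state(); r=R.from_quat(s['eef_rot']).as_matrix()
    print('t',round(s['clock'],2),'pos',np.round(s['tool_pos'],4),'\nR',np.round(r,3).tolist(),'open',round(s['opening'],3),'F',np.round(s['contact_force'],1),'q',np.round(s['q'],2)); return s,r
E
python3 - <<'E'
from h import *
for n in ('scene','top','wrist'):
    s=snap(n,n+'0.png'); print(n,s['vertical_fov'],s['D'],np.round(s['E'],3).tolist())
st()
E
```

```text
scene 57.80467285125304 [-0.03154438  0.          0.          0.          0.        ] [[-0.525, 0.641, -0.56, -0.084], [-0.851, -0.38, 0.364, 0.404], [0.02, 0.667, 0.744, 0.913], [0.0, 0.0, 0.0, 1.0]]
top 55.83161184036192 [-0.03167327  0.          0.          0.          0.        ] [[-0.0, 0.99, -0.144, 0.357], [-1.0, -0.001, -0.002, -0.021], [-0.002, 0.144, 0.99, 1.352], [0.0, 0.0, 0.0, 1.0]]
wrist 63.49971903833566 [-0.07723717  0.          0.          0.          0.        ] [[0.4, 0.88, 0.255, 0.315], [-0.916, 0.385, 0.11, -0.543], [-0.001, -0.278, 0.961, 0.386], [0.0, 0.0, 0.0, 1.0]]
t 0.15 pos [ 0.25   -0.5724  0.2491] 
R [[0.916, 0.4, -0.001], [0.4, -0.916, 0.001], [-0.0, -0.001, -1.0]] open 0.998 F [-0.5  0.2 -0.1] q [ 1.19  0.69 -0.19  1.57  0.16  0.9  -0.22]
```

View pics/scene0.png

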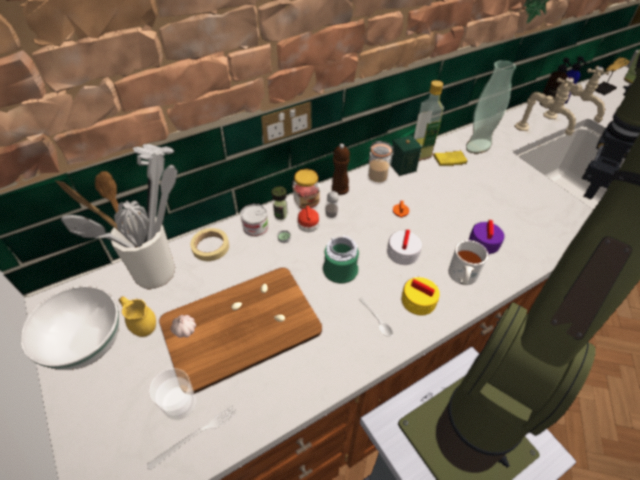

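View pics/top0.png

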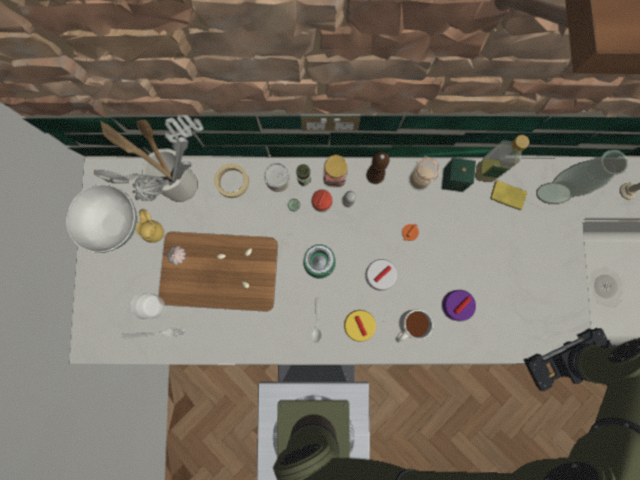

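Scene: three cloves at top-view px (221,256), (248,252), (246,285). The mill is at (319,261), the white cap with red bar at (382,274) and the orange press at (410,232). Possible confusions: yellow cap (360,325), purple cap (460,305), red lid (322,200) and the garlic bulb (178,256). I choose the white cap, the orange press and the small cream cloves.

```bash
cat > m.py <<'E'
from h import *
def blobs(s,lo,hi,roi,amin=8):
    hsv=cv2.cvtColor(s['img'],cv2.COLOR_RGB2HSV); m=cv2.inRange(hsv,np.array(lo),np.array(hi))
    x0,y0,x1,y1=roi; k=np.zeros_like(m); k[y0:y1,x0:x1]=m[y0:y1,x0:x1]
    out=[]
    n,l,stt,c=cv2.connectedComponentsWithStats(k)
    for i in range(1,n):
        if stt[i,4]>=amin:
            ys,xs=np.nonzero(l==i); out.append((stt[i,4],c[i],np.c_[xs,ys].astype(float)))
    return sorted(out,key=lambda o:-o[0])
def axis(s,pts,z):
    w=onz(s,pts,z)[:,:2]; c=w.mean(0); u,sv,v=np.linalg.svd(w-c,full_matrices=False)
    return c,np.degrees(np.arctan2(v[0,1],v[0,0]))%180,4*sv/np.sqrt(len(w))
E
python3 - <<'E'
from m import *
def rep(s,name,b,z):
    for a,c,p in b:
        w,ang,sz=axis(s,p,z); print(name,a,np.round(c,1),'xy',np.round(w,4),'ang',round(ang),'size',np.round(sz,3))
s=snap('top')
rep(s,'clove',blobs(s,(12,20,150),(40,140,255),(195,238,275,305)),.03)
rep(s,'red',blobs(s,(0,150,100),(5,255,255),(365,255,400,295)),.06)
rep(s,'orange',blobs(s,(6,150,100),(18,255,255),(395,215,425,245)),.025)
rep(s,'green',blobs(s,(70,80,20),(95,255,255),(300,240,340,282),40)[:2],.073)
crop=s['img'][215:310,200:440]; cv2.imwrite('pics/c1.png',cv2.resize(crop,None,fx=3.3,fy=3.3,interpolation=cv2.INTER_CUBIC)[:,:,::-1])
s=snap('scene')
rep(s,'clove',blobs(s,(12,20,150),(40,140,255),(210,278,300,330)),.03)
rep(s,'red',blobs(s,(0,150,100),(5,255,255),(385,225,425,262)),.06)
rep(s,'orange',blobs(s,(6,150,100),(18,255,255),(385,195,415,225)),.025)
E
```

```text
clove 35 [272.1 267.4] xy [0.4798 0.1194] ang 4 size [0.031 0.018]
clove 31 [248.6 251.5] xy [0.5265 0.1894] ang 149 size [0.026 0.013]
clove 30 [221.4 256. ] xy [0.5133 0.2695] ang 101 size [0.023 0.014]
clove 26 [246.  284.7] xy [0.4291 0.1951] ang 46 size [0.022 0.013]
red 58 [382.5 273.3] xy [ 0.4598 -0.1993] ang 132 size [0.061 0.01 ]
orange 188 [409.9 232. ] xy [ 0.5855 -0.2882] ang 146 size [0.049 0.044]
green 69 [315.9 272.8] xy [ 0.4603 -0.0091] ang 70 size [0.081 0.022]
green 62 [318.4 255.3] xy [ 0.51   -0.0161] ang 97 size [0.061 0.031]
clove 299 [227.2 284.4] xy [0.5827 0.2639] ang 78 size [0.117 0.045]
clove 81 [236.4 305.2] xy [0.5142 0.2696] ang 100 size [0.03  0.024]
clove 75 [279.9 317.1] xy [0.4312 0.1955] ang 38 size [0.03  0.021]
clove 69 [264.1 287.6] xy [0.5269 0.1895] ang 156 size [0.031 0.021]
clove 41 [296.8 282. ] xy [0.5003 0.1116] ang 170 size [0.04  0.013]
red 55 [405.7 238.5] xy [ 0.4575 -0.197 ] ang 133 size [0.074 0.009]
orange 159 [400.6 209.4] xy [ 0.5787 -0.2814] ang 137 size [0.059 0.045]
```

View pics/c1.png

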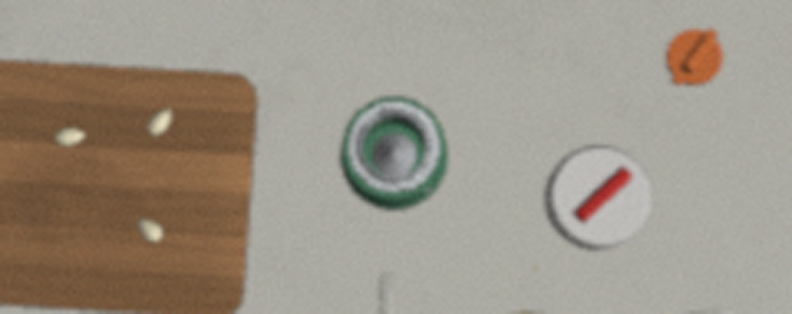

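The crop confirms three cloves, the white cap with its red bar, and the orange press. I'm moving towards the board.

```bash
cat >> h.py <<'E'
def go(x,y,z,yang=None):
    "prints shift (cm, current tool frame), and turn needed"
    s,r=st(); d=r.T@(np.array([x,y,z])-s['tool_pos'])*100
    print('shift cm',np.round(d,2))
    if yang is not None:
        a=np.degrees(np.arctan2(r[1,1],r[0,1])); e=(a-yang+90)%180-90
        print('yang',round(a,1),'rz',round(np.radians(e),3),'alt',round(np.radians(e)-np.sign(e)*np.pi,3))
    zd=r.T@np.array([0,0,-1.]); t=np.cross([0,0,1],zd); print('tilt rx ry',np.round(t[:2],3))
E
```

send_rows([
  {"x":3,"y":-3.2},
  {"x":3,"y":-3.2},
  {"x":3,"y":-3.2},
  {"x":3,"y":-3.2},
  {"x":3,"y":-3.2},
], grip_force=12)

```text
schema error: expected keys x, y, z, rx, ry, rz, jaw
```

send_rows([
  {"x":3,"y":-3.2},
  {"x":3,"y":-3.2},
  {"x":3,"y":-3.2},
  {"x":3,"y":-3.2},
  {"x":3,"y":-3.2},
])

```text
schema error: expected keys x, y, z, rx, ry, rz, jaw
```

send_rows([
  {"x":3,"y":-3.2},
  {"x":3,"y":-3.2},
  {"x":3,"y":-3.2},
  {"x":3,"y":-3.2},
  {"rz":0},
])

```text
schema error: expected keys x, y, z, rx, ry, rz, jaw
```

```bash
python3 -c "
from h import *
go(.5265,.1894,.25,59)"
```

```text
t 0.25 pos [ 0.2501 -0.5725  0.2494] 
R [[0.916, 0.4, -0.0], [0.4, -0.916, 0.001], [-0.0, -0.001, -1.0]] open 1.001 F [0.4 0.1 0.1] q [ 1.19  0.69 -0.19  1.57  0.16  0.9  -0.22]
shift cm [ 5.583e+01 -5.875e+01 -2.000e-02]
yang -66.4 rz 0.953 alt -2.189
tilt rx ry [-0.001  0.   ]
```

All keys are needed in each row.

send_rows([
  {"x":3,"y":-3.2,"z":0,"rx":0,"ry":0,"rz":0,"jaw":5},
  {"x":3,"y":-3.2,"z":0,"rx":0,"ry":0,"rz":0,"jaw":5},
  {"x":3,"y":-3.2,"z":0,"rx":0,"ry":0,"rz":0,"jaw":5},
  {"x":3,"y":-3.2,"z":0,"rx":0,"ry":0,"rz":0,"jaw":5},
  {"x":3,"y":-3.2,"z":0,"rx":0,"ry":0,"rz":0,"jaw":5},
], grip_force=12)

```text
clock: 0.75
tool_pos: [0.324, -0.3645, 0.2498]
eef_rot: [0.979, 0.204, 0.0, 0.0]
contact_force: [0.6, 0.1, 0.4]
opening: 0.574
finger_force: 0.0
```

send_rows([
  {"x":3,"y":-3.2,"z":0,"rx":0,"ry":0,"rz":0,"jaw":5},
  {"x":3,"y":-3.2,"z":0,"rx":0,"ry":0,"rz":0,"jaw":5},
  {"x":3,"y":-3.2,"z":0,"rx":0,"ry":0,"rz":0,"jaw":5},
  {"x":3,"y":-3.2,"z":0,"rx":0,"ry":0,"rz":0,"jaw":5},
  {"x":3,"y":-3.2,"z":0,"rx":0,"ry":0,"rz":0,"jaw":5},
])

```text
clock: 1.25
tool_pos: [0.3975, -0.1578, 0.2499]
eef_rot: [0.979, 0.204, 0.0, 0.0]
contact_force: [-0.0, -0.2, 0.7]
opening: 0.567
finger_force: 0.0
```

send_rows([
  {"x":3,"y":-3.2,"z":0,"rx":0,"ry":0,"rz":0,"jaw":5},
  {"x":3,"y":-3.2,"z":0,"rx":0,"ry":0,"rz":0,"jaw":5},
  {"x":3,"y":-3.2,"z":0,"rx":0,"ry":0,"rz":0,"jaw":5},
  {"x":3,"y":-3.2,"z":0,"rx":0,"ry":0,"rz":0,"jaw":5},
  {"x":3,"y":-3.2,"z":0,"rx":0,"ry":0,"rz":0,"jaw":5},
])

```text
clock: 1.75
tool_pos: [0.4708, 0.0491, 0.2498]
eef_rot: [0.979, 0.205, 0.0, 0.0]
contact_force: [1.0, 0.4, 1.3]
opening: 0.565
finger_force: 0.0
```

```bash
python3 -c "
from h import *
go(.5265,.1894,.25,59)"
```

```text
t 1.75 pos [0.4708 0.0491 0.2498] 
R [[0.916, 0.4, 0.0], [0.4, -0.916, -0.0], [0.0, 0.0, -1.0]] open 0.565 F [1.  0.4 1.3] q [-0.12  0.49 -0.13  2.01  0.1   0.64 -1.47]
shift cm [ 10.72 -10.63  -0.02]
yang -66.4 rz 0.953 alt -2.189
tilt rx ry [ 0. -0.]
```

send_rows([
  {"x":3.6,"y":-3.5,"z":0,"rx":0,"ry":0,"rz":0,"jaw":4},
  {"x":3.5,"y":-3.5,"z":0,"rx":0,"ry":0,"rz":0,"jaw":4},
  {"x":3.6,"y":-3.6,"z":0,"rx":0,"ry":0,"rz":0,"jaw":4},
  {"x":0,"y":0,"z":4,"rx":0,"ry":0,"rz":0.136,"jaw":4},
  {"x":0,"y":0,"z":4,"rx":0,"ry":0,"rz":0.136,"jaw":4},
])

```text
clock: 2.25
tool_pos: [0.5269, 0.189, 0.1695]
eef_rot: [0.998, 0.069, 0.002, -0.001]
contact_force: [0.0, -1.1, -1.2]
opening: 0.451
finger_force: 0.0
```

send_rows([
  {"x":0,"y":0,"z":0,"rx":0,"ry":0,"rz":0.136,"jaw":4},
  {"x":0,"y":0,"z":0,"rx":0,"ry":0,"rz":0.136,"jaw":4},
  {"x":0,"y":0,"z":0,"rx":0,"ry":0,"rz":0.136,"jaw":4},
  {"x":0,"y":0,"z":0,"rx":0,"ry":0,"rz":0.136,"jaw":4},
  {"x":0,"y":0,"z":0,"rx":0,"ry":0,"rz":0.136,"jaw":4},
])

```text
clock: 2.75
tool_pos: [0.5257, 0.1863, 0.1696]
eef_rot: [0.963, -0.269, -0.0, -0.0]
contact_force: [0.5, -0.3, -0.1]
opening: 0.456
finger_force: 0.0
```

```bash
python3 -c "
from m import *
go(.5265,.1894,.25,59)
s=snap('wrist','w1.png')
for a,c,p in blobs(s,(12,20,150),(40,140,255),(0,0,640,480),300):
  w,an,sz=axis(s,p,.0295); print(a,np.round(c),np.round(w,4),round(an),np.round(sz,3))
print(proj(s,[[.5265,.1894,.03],[.5138,.2695,.03],[.43,.195,.03]]))
"
```

```text
t 2.75 pos [0.5257 0.1863 0.1696] 
R [[0.855, -0.519, -0.0], [-0.519, -0.855, 0.0], [-0.0, -0.0, -1.0]] open 0.456 F [ 0.5 -0.3 -0.1] q [-0.52  0.72  0.17  1.86 -0.2   0.58 -2.34]
shift cm [-0.09 -0.31 -8.04]
yang -121.3 rz -0.005 alt 3.137
tilt rx ry [-0.  0.]
101864 [313. 137.] [0.5859 0.1563] 55 [0.567 0.247]
2867 [81. 28.] [0.7327 0.2504] 60 [0.062 0.044]
1910 [375. 428.] [0.3498 0.2381] 71 [0.092 0.041]
816 [ 44. 418.] [0.5086 0.4939] 148 [0.061 0.023]
471 [599. 410.] [0.253  0.0562] 139 [0.039 0.023]
372 [315. 235.] [0.5274 0.1909] 146 [0.025 0.011]
[[317.12627413 234.92738242]
 [237.77785036 300.24650228]
 [373.87326387 338.00820529]]
```

View pics/w1.png

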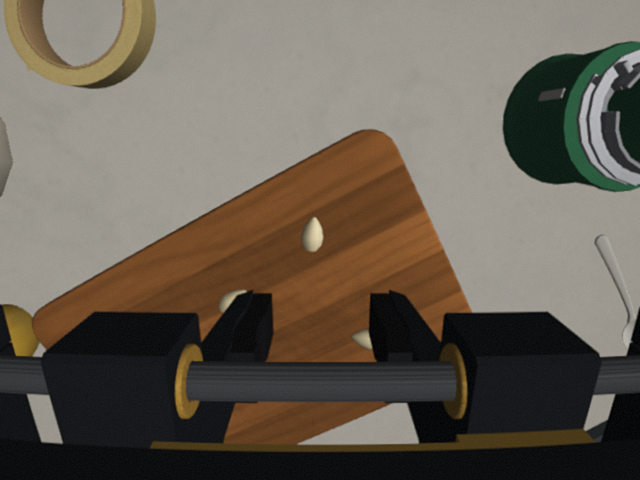

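The clove at px (313,235) stands upright in the image, in line with the jaws. The mill's white mark is visible at (552,96). Grasping.

send_rows([
  {"x":0,"y":-0.4,"z":4,"rx":0,"ry":0,"rz":0,"jaw":4},
  {"x":0,"y":0,"z":4,"rx":0,"ry":0,"rz":0,"jaw":4},
  {"x":0,"y":0,"z":4,"rx":0,"ry":0,"rz":0,"jaw":4},
  {"x":0,"y":0,"z":1.5,"rx":0,"ry":0,"rz":0,"jaw":4},
  {"x":0,"y":0,"z":0,"rx":0,"ry":0,"rz":0,"jaw":0.8},
], grip_force=12)

```text
clock: 3.3
tool_pos: [0.5273, 0.1897, 0.0346]
eef_rot: [0.964, -0.266, -0.001, 0.0]
contact_force: [0.4, -0.1, 0.3]
opening: 0.387
finger_force: 0.0
```

send_rows([
  {"x":0,"y":0,"z":0,"rx":0,"ry":0,"rz":0,"jaw":0.8},
  {"x":0,"y":0,"z":0,"rx":0,"ry":0,"rz":0,"jaw":0.8},
  {"x":0,"y":0,"z":0,"rx":0,"ry":0,"rz":0,"jaw":0.8},
  {"x":0,"y":0,"z":0,"rx":0,"ry":0,"rz":0,"jaw":0.8},
  {"x":0,"y":0,"z":-3,"rx":0,"ry":0,"rz":0,"jaw":0.8},
])

```text
clock: 3.8
tool_pos: [0.5256, 0.189, 0.0626]
eef_rot: [0.964, -0.267, -0.002, 0.002]
contact_force: [-0.2, 0.0, -0.1]
opening: 0.182
finger_force: 12.0
```

send_rows([
  {"x":0,"y":0,"z":-4,"rx":0,"ry":0,"rz":0,"jaw":0.8},
  {"x":0,"y":0,"z":-4,"rx":0,"ry":0,"rz":0,"jaw":0.8},
  {"x":0,"y":0,"z":-4,"rx":0,"ry":0,"rz":0,"jaw":0.8},
  {"x":0,"y":0,"z":-2,"rx":0,"ry":0,"rz":0,"jaw":0.8},
  {"x":0,"y":0,"z":0,"rx":0,"ry":0,"rz":0,"jaw":0.8},
])

```text
clock: 4.3
tool_pos: [0.5295, 0.1901, 0.2079]
eef_rot: [0.964, -0.267, 0.003, -0.002]
contact_force: [-0.3, -0.2, -0.2]
opening: 0.179
finger_force: 12.0
```

```bash
python3 -c "
from h import *
s=snap('top')
print(onz(s,[[319.1,260.5]],.098))
go(.49,-.014,.2)"
```

```text
[[ 0.49258045 -0.01825052  0.098     ]]
t 4.35 pos [0.5283 0.1898 0.206 ] 
R [[0.858, -0.514, 0.003], [-0.514, -0.858, 0.001], [0.002, -0.002, -1.0]] open 0.179 F [ 0.7  0.4 -0.9] q [-0.54  0.67  0.19  1.82 -0.19  0.67 -2.35]
shift cm [ 7.2  19.45  0.56]
tilt rx ry [-0.002 -0.002]
```

Clove held (15.8 mm). I'm moving beside the mill to measure the mouth from the wrist camera.

send_rows([
  {"x":0.7,"y":3.9,"z":-0.4,"rx":0,"ry":0,"rz":0,"jaw":0.8},
  {"x":0.7,"y":3.9,"z":-0.4,"rx":0,"ry":0,"rz":0,"jaw":0.8},
  {"x":0.7,"y":3.9,"z":-0.4,"rx":0,"ry":0,"rz":0,"jaw":0.8},
  {"x":0.7,"y":4,"z":-0.4,"rx":0,"ry":0,"rz":0,"jaw":0.8},
  {"x":0.8,"y":4,"z":-0.4,"rx":0,"ry":0,"rz":0,"jaw":0.8},
])

```text
clock: 4.85
tool_pos: [0.4554, 0.0009, 0.2235]
eef_rot: [0.964, -0.266, -0.001, 0.001]
contact_force: [0.1, -0.7, 0.0]
opening: 0.181
finger_force: 12.0
```

send_rows([
  {"x":0,"y":0,"z":0,"rx":0,"ry":0,"rz":0,"jaw":0.8},
  {"x":0,"y":0,"z":0,"rx":0,"ry":0,"rz":0,"jaw":0.8},
  {"x":0,"y":0,"z":0,"rx":0,"ry":0,"rz":0,"jaw":0.8},
  {"x":0,"y":0,"z":0,"rx":0,"ry":0,"rz":0,"jaw":0.8},
  {"x":0,"y":0,"z":0,"rx":0,"ry":0,"rz":0,"jaw":0.8},
])

```text
clock: 5.35
tool_pos: [0.4575, 0.0033, 0.2244]
eef_rot: [0.964, -0.266, -0.0, -0.0]
contact_force: [0.1, 0.1, 0.8]
opening: 0.18
finger_force: 12.0
```

```bash
python3 -c "
from m import *
go(.4926,-.0182,.2)
s=snap('wrist','w2.png')
print(proj(s,[[.4926,-.0182,.098]]))
for lo,hi in (((70,80,20),(95,255,255)),):
  for a,c,p in blobs(s,lo,hi,(0,0,640,480),500)[:3]: print(a,np.round(c),p.min(0),p.max(0))
"
```

```text
t 5.35 pos [0.4575 0.0033 0.2244] 
R [[0.859, -0.512, -0.0], [-0.512, -0.859, 0.0], [-0.0, -0.0, -1.0]] open 0.18 F [0.1 0.1 0.8] q [-0.21  0.53  0.15  2.09 -0.15  0.53 -2.06]
shift cm [4.12 0.05 2.43]
tilt rx ry [-0.  0.]
[[322.00711852 179.52025145]]
2563 [313. 170.] [278. 130.] [352. 203.]
1429 [319. 147.] [255. 105.] [375. 225.]
```

View pics/w2.png

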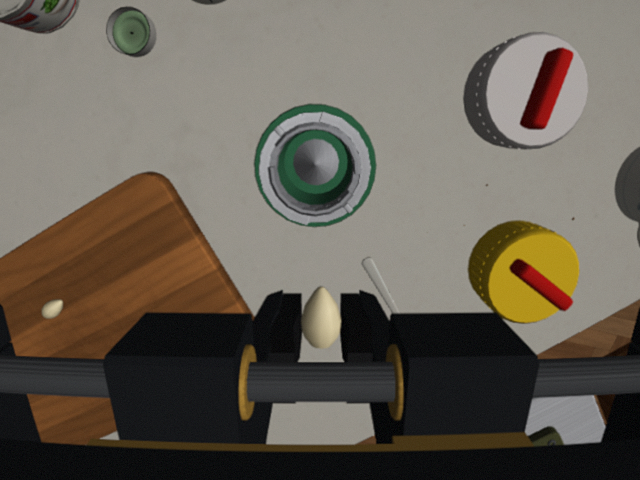

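Green shoulder ring spans px 255–375 × 105–225, centre (315,165). The clove is in the jaws at (320,318).

```bash
python3 -c "
from m import *
import cv2
im=cv2.imread('pics/w2.png')
s=snap('wrist')
b=[p for a,c,p in blobs(s,(70,80,20),(95,255,255),(0,0,640,480),500)[:3]]
P=np.vstack(b).astype(np.float32); P=cv2.convexHull(P).reshape(-1,2)
w=onz(s,P,.073)[:,:2]
A=np.c_[2*w,np.ones(len(w))]; x=np.linalg.lstsq(A,(w**2).sum(1),rcond=None)[0]; print(x[:2],'r',np.sqrt(x[2]+x[:2]@x[:2]))
go(x[0],x[1],.2)
cv2.imwrite('pics/c2.png',cv2.resize(im[90:240,240:390],None,fx=4,fy=4,interpolation=cv2.INTER_CUBIC))
"
```

```text
[ 0.50060831 -0.01686237] r 0.04410249310572657
t 5.45 pos [0.4574 0.0029 0.2245] 
R [[0.858, -0.513, -0.0], [-0.513, -0.858, 0.0], [-0.0, 0.0, -1.0]] open 0.18 F [-0.7  0.1  0.1] q [-0.21  0.53  0.15  2.09 -0.15  0.53 -2.06]
shift cm [ 4.72 -0.52  2.45]
tilt rx ry [0. 0.]
```

View pics/c2.png

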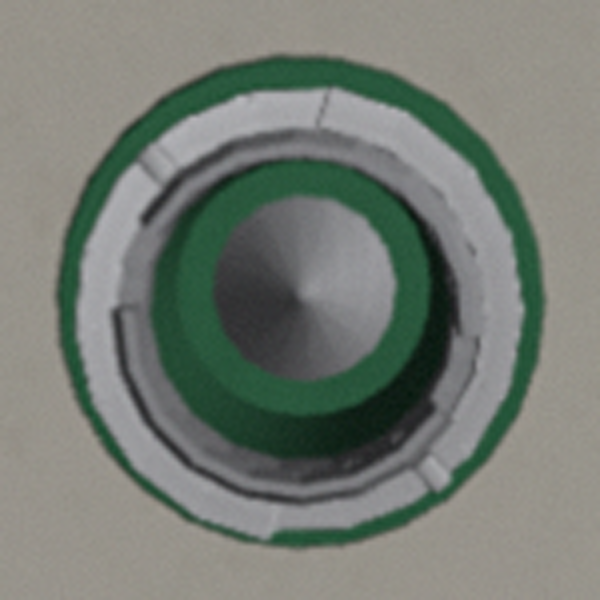

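Mill at (0.5006,-0.0169), ring radius 44.1 mm against the nominal 45. Slot gaps (133,265)/(453,372) in the crop give a slot axis of about 41°. The backstops at 10.6° (=41°+150°) and the thread start at 141.6° (=41°+100°) agree with it. Dropping the clove.

send_rows([
  {"x":2.3,"y":-0.2,"z":0,"rx":0,"ry":0,"rz":0,"jaw":0.8},
  {"x":2.3,"y":-0.2,"z":0,"rx":0,"ry":0,"rz":0,"jaw":0.8},
  {"x":0,"y":0,"z":4,"rx":0,"ry":0,"rz":0,"jaw":0.8},
  {"x":0,"y":0,"z":4,"rx":0,"ry":0,"rz":0,"jaw":0.8},
  {"x":0,"y":0,"z":2.8,"rx":0,"ry":0,"rz":0,"jaw":0.8},
])

```text
clock: 5.95
tool_pos: [0.4984, -0.0177, 0.1147]
eef_rot: [0.964, -0.267, -0.001, 0.0]
contact_force: [-0.2, 0.4, 0.4]
opening: 0.18
finger_force: 12.0
```

send_rows([
  {"x":0,"y":0,"z":0,"rx":0,"ry":0,"rz":0,"jaw":0.8},
  {"x":0,"y":0,"z":0,"rx":0,"ry":0,"rz":0,"jaw":3},
  {"x":0,"y":0,"z":0,"rx":0,"ry":0,"rz":0,"jaw":3},
  {"x":0,"y":0,"z":0,"rx":0,"ry":0,"rz":0,"jaw":3},
  {"x":0,"y":0,"z":0,"rx":0,"ry":0,"rz":0,"jaw":3},
])

```text
clock: 6.45
tool_pos: [0.4995, -0.018, 0.1179]
eef_rot: [0.964, -0.267, 0.001, -0.0]
contact_force: [-0.1, -0.6, -0.1]
opening: 0.341
finger_force: 0.0
```

send_rows([
  {"x":0,"y":0,"z":-4,"rx":0,"ry":0,"rz":0,"jaw":4},
  {"x":0,"y":0,"z":-4,"rx":0,"ry":0,"rz":0,"jaw":4},
  {"x":0,"y":0,"z":0,"rx":0,"ry":0,"rz":0,"jaw":4},
  {"x":0,"y":0,"z":0,"rx":0,"ry":0,"rz":0,"jaw":4},
  {"x":0,"y":0,"z":0,"rx":0,"ry":0,"rz":0,"jaw":4},
])

```text
clock: 6.95
tool_pos: [0.4982, -0.018, 0.1963]
eef_rot: [0.964, -0.267, -0.0, 0.0]
contact_force: [-0.8, -0.1, -0.2]
opening: 0.455
finger_force: 0.0
```

```bash
python3 -c "
from m import *
go(.514,.2695,.18,10)
s=snap('wrist','w3.png')
im=cv2.imread('pics/w3.png')
cv2.imwrite('pics/c3.png',im[140:420,180:460])
"
```

```text
t 6.95 pos [ 0.4982 -0.018   0.1963] 
R [[0.858, -0.514, -0.001], [-0.514, -0.858, 0.0], [-0.001, 0.0, -1.0]] open 0.455 F [-0.8 -0.1 -0.2] q [-0.14  0.62  0.14  2.01 -0.16  0.53 -2.  ]
shift cm [-13.42 -25.47   1.63]
yang -120.9 rz 0.856 alt -2.285
tilt rx ry [0.    0.001]
```

View pics/c3.png

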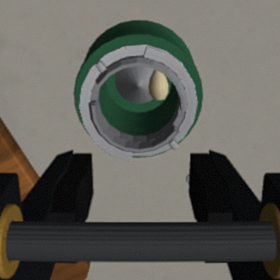

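The clove lies in the chamber at (158,85) in the crop. Next is the clove at (0.430,0.195).

send_rows([
  {"x":-2.8,"y":-2.5,"z":0,"rx":0,"ry":0,"rz":0,"jaw":4},
  {"x":-2.8,"y":-2.5,"z":0,"rx":0,"ry":0,"rz":0,"jaw":4},
  {"x":-2.8,"y":-2.5,"z":0,"rx":0,"ry":0,"rz":0,"jaw":4},
  {"x":-2.8,"y":-2.5,"z":0,"rx":0,"ry":0,"rz":0,"jaw":4},
  {"x":-2.8,"y":-2.4,"z":0,"rx":0,"ry":0,"rz":0,"jaw":4},
])

```text
clock: 7.5
tool_pos: [0.4413, 0.1614, 0.1957]
eef_rot: [0.964, -0.267, -0.001, 0.001]
contact_force: [0.7, 0.3, 0.6]
opening: 0.451
finger_force: 0.0
```

send_rows([
  {"x":-2.8,"y":-2.4,"z":0,"rx":0,"ry":0,"rz":0,"jaw":4},
  {"x":0,"y":0,"z":1,"rx":0,"ry":0,"rz":-0.141,"jaw":4},
  {"x":0,"y":0,"z":1,"rx":0,"ry":0,"rz":-0.141,"jaw":4},
  {"x":0,"y":0,"z":1,"rx":0,"ry":0,"rz":-0.141,"jaw":4},
  {"x":0,"y":0,"z":0,"rx":0,"ry":0,"rz":-0.141,"jaw":4},
])

```text
clock: 8.0
tool_pos: [0.4294, 0.1948, 0.1646]
eef_rot: [1.0, 0.015, -0.002, 0.001]
contact_force: [0.1, 0.2, -0.3]
opening: 0.458
finger_force: 0.0
```

send_rows([
  {"x":0,"y":0,"z":0,"rx":0,"ry":0,"rz":-0.141,"jaw":4},
  {"x":0,"y":0,"z":0,"rx":0,"ry":0,"rz":-0.141,"jaw":4},
  {"x":0,"y":0,"z":0,"rx":0,"ry":0,"rz":-0.141,"jaw":4},
  {"x":0,"y":0,"z":0,"rx":0,"ry":0,"rz":-0.141,"jaw":4},
  {"x":0,"y":0,"z":0,"rx":0,"ry":0,"rz":-0.141,"jaw":4},
])

```text
clock: 8.5
tool_pos: [0.4301, 0.1949, 0.1656]
eef_rot: [0.933, 0.359, -0.001, 0.0]
contact_force: [-0.8, -0.4, -0.2]
opening: 0.46
finger_force: 0.0
```

```bash
cat > clove.py <<'E'
from m import *
import sys
x,y,yang=map(float,sys.argv[1:])
s=snap('wrist'); u=proj(s,[[x,y,.0295]])[0]; print('expected px',u)
roi=[int(max(0,v)) for v in (u[0]-50,u[1]-45,u[0]+50,u[1]+45)]
for a,c,p in blobs(s,(15,20,150),(40,110,255),roi,120):
  w,an,sz=axis(s,p,.0295); print(a,np.round(c),np.round(w,4),round(an),np.round(sz,3))
  if a<1500: go(w[0],w[1],.034,an-90)
E
python3 clove.py .4305 .195 132
```

```text
expected px [321.70475657 235.06601472]
424 [322. 233.] [0.4318 0.1963] 42 [0.023 0.013]
t 8.55 pos [0.4302 0.1948 0.1657] 
R [[0.739, 0.674, -0.002], [0.674, -0.739, -0.001], [-0.002, -0.001, -1.0]] open 0.455 F [-0.3 -0.   0.2] q [-0.42  0.64 -0.16  2.1   0.23  0.42 -1.59]
shift cm [2.500e-01 1.000e-02 1.317e+01]
yang -47.6 rz 0.011 alt -3.13
tilt rx ry [-0.001  0.002]
```

send_rows([
  {"x":0.2,"y":0,"z":4,"rx":0,"ry":0,"rz":0,"jaw":4},
  {"x":0,"y":0,"z":4,"rx":0,"ry":0,"rz":0,"jaw":4},
  {"x":0,"y":0,"z":4,"rx":0,"ry":0,"rz":0,"jaw":4},
  {"x":0,"y":0,"z":1.2,"rx":0,"ry":0,"rz":0,"jaw":4},
  {"x":0,"y":0,"z":0,"rx":0,"ry":0,"rz":0,"jaw":0.8},
])

```text
clock: 9.05
tool_pos: [0.4311, 0.196, 0.0342]
eef_rot: [0.935, 0.356, -0.001, 0.001]
contact_force: [-0.6, -0.9, 0.4]
opening: 0.385
finger_force: 0.0
```

send_rows([
  {"x":0,"y":0,"z":0,"rx":0,"ry":0,"rz":0,"jaw":0.8},
  {"x":0,"y":0,"z":0,"rx":0,"ry":0,"rz":0,"jaw":0.8},
  {"x":0,"y":0,"z":0,"rx":0,"ry":0,"rz":0,"jaw":0.8},
  {"x":0,"y":0,"z":0,"rx":0,"ry":0,"rz":0,"jaw":0.8},
  {"x":0,"y":0,"z":-3,"rx":0,"ry":0,"rz":0,"jaw":0.8},
])

```text
clock: 9.55
tool_pos: [0.4308, 0.196, 0.0629]
eef_rot: [0.934, 0.357, -0.003, 0.0]
contact_force: [-0.4, -0.2, 0.1]
opening: 0.178
finger_force: 12.0
```

send_rows([
  {"x":0,"y":0,"z":-4,"rx":0,"ry":0,"rz":0,"jaw":0.8},
  {"x":0,"y":0,"z":-4,"rx":0,"ry":0,"rz":0,"jaw":0.8},
  {"x":0,"y":0,"z":-4,"rx":0,"ry":0,"rz":0,"jaw":0.8},
  {"x":0,"y":0,"z":-2,"rx":0,"ry":0,"rz":0,"jaw":0.8},
  {"x":0,"y":0,"z":0,"rx":0,"ry":0,"rz":0,"jaw":0.8},
])

```text
clock: 10.05
tool_pos: [0.4338, 0.1972, 0.2074]
eef_rot: [0.934, 0.356, 0.003, -0.0]
contact_force: [0.1, 0.4, -0.7]
opening: 0.178
finger_force: 12.0
```

send_rows([
  {"x":-1.5,"y":3.4,"z":0,"rx":0,"ry":0,"rz":0,"jaw":0.8},
  {"x":-1.5,"y":3.4,"z":0,"rx":0,"ry":0,"rz":0,"jaw":0.8},
  {"x":-1.5,"y":3.4,"z":0,"rx":0,"ry":0,"rz":0,"jaw":0.8},
  {"x":-1.5,"y":3.4,"z":0,"rx":0,"ry":0,"rz":0,"jaw":0.8},
  {"x":-1.6,"y":3.4,"z":0,"rx":0,"ry":0,"rz":0,"jaw":0.8},
])

```text
clock: 10.55
tool_pos: [0.4884, 0.0176, 0.2034]
eef_rot: [0.934, 0.356, -0.001, -0.0]
contact_force: [0.7, -0.3, -0.1]
opening: 0.184
finger_force: 12.0
```

send_rows([
  {"x":-1.6,"y":3.4,"z":0,"rx":0,"ry":0,"rz":0,"jaw":0.8},
  {"x":0,"y":0,"z":0,"rx":0,"ry":0,"rz":0,"jaw":0.8},
  {"x":0,"y":0,"z":0,"rx":0,"ry":0,"rz":0,"jaw":0.8},
  {"x":0,"y":0,"z":0,"rx":0,"ry":0,"rz":0,"jaw":0.8},
  {"x":0,"y":0,"z":0,"rx":0,"ry":0,"rz":0,"jaw":0.8},
])

```text
clock: 11.05
tool_pos: [0.499, -0.0151, 0.2044]
eef_rot: [0.934, 0.358, -0.0, -0.0]
contact_force: [0.3, 0.2, 0.3]
opening: 0.18
finger_force: 12.0
```

```bash
python3 -c "
from h import *
go(.5,-.0172,.117)"
```

```text
t 11.05 pos [ 0.499  -0.0151  0.2044] 
R [[0.744, 0.668, -0.001], [0.668, -0.744, 0.001], [-0.0, -0.001, -1.0]] open 0.18 F [0.3 0.2 0.3] q [ 0.1   0.6  -0.26  1.98  0.26  0.59 -1.17]
shift cm [-0.06  0.23  8.74]
tilt rx ry [-0.001  0.   ]
```

send_rows([
  {"x":0,"y":0.2,"z":4,"rx":0,"ry":0,"rz":0,"jaw":0.8},
  {"x":0,"y":0,"z":4,"rx":0,"ry":0,"rz":0,"jaw":0.8},
  {"x":0,"y":0,"z":0.7,"rx":0,"ry":0,"rz":0,"jaw":0.8},
  {"x":0,"y":0,"z":0,"rx":0,"ry":0,"rz":0,"jaw":0.8},
  {"x":0,"y":0,"z":0,"rx":0,"ry":0,"rz":0,"jaw":3},
])

```text
clock: 11.55
tool_pos: [0.5016, -0.0177, 0.1189]
eef_rot: [0.934, 0.357, 0.001, 0.0]
contact_force: [-0.9, 0.1, 0.3]
opening: 0.25
finger_force: 0.0
```

send_rows([
  {"x":0,"y":0,"z":0,"rx":0,"ry":0,"rz":0,"jaw":3},
  {"x":0,"y":0,"z":0,"rx":0,"ry":0,"rz":0,"jaw":3},
  {"x":0,"y":0,"z":-4,"rx":0,"ry":0,"rz":0,"jaw":4},
  {"x":0,"y":0,"z":-4,"rx":0,"ry":0,"rz":0,"jaw":4},
  {"x":2.9,"y":-2.9,"z":0,"rx":0,"ry":0,"rz":0,"jaw":4},
])

```text
clock: 12.05
tool_pos: [0.5061, 0.016, 0.2024]
eef_rot: [0.937, 0.35, 0.003, 0.003]
contact_force: [1.3, -0.1, -0.1]
opening: 0.454
finger_force: 0.0
```

send_rows([
  {"x":2.9,"y":-2.9,"z":0,"rx":0,"ry":0,"rz":0,"jaw":4},
  {"x":2.9,"y":-2.9,"z":0,"rx":0,"ry":0,"rz":0,"jaw":4},
  {"x":2.9,"y":-2.9,"z":0,"rx":0,"ry":0,"rz":0,"jaw":4},
  {"x":2.9,"y":-2.9,"z":0,"rx":0,"ry":0,"rz":0,"jaw":4},
  {"x":2.9,"y":-2.9,"z":0,"rx":0,"ry":0,"rz":0,"jaw":4},
])

```text
clock: 12.55
tool_pos: [0.5149, 0.2289, 0.1987]
eef_rot: [0.934, 0.356, 0.001, 0.0]
contact_force: [0.4, -0.2, -0.8]
opening: 0.454
finger_force: 0.0
```

send_rows([
  {"x":2.9,"y":-2.9,"z":0,"rx":0,"ry":0,"rz":0,"jaw":4},
  {"x":0,"y":0,"z":1,"rx":0,"ry":0,"rz":-0.145,"jaw":4},
  {"x":0,"y":0,"z":1,"rx":0,"ry":0,"rz":-0.145,"jaw":4},
  {"x":0,"y":0,"z":1,"rx":0,"ry":0,"rz":-0.145,"jaw":4},
  {"x":0,"y":0,"z":0,"rx":0,"ry":0,"rz":-0.145,"jaw":4},
])

```text
clock: 13.05
tool_pos: [0.5166, 0.2677, 0.1673]
eef_rot: [0.792, 0.611, -0.001, 0.0]
contact_force: [0.3, 0.4, -0.1]
opening: 0.45
finger_force: 0.0
```

send_rows([
  {"x":0,"y":0,"z":0,"rx":0,"ry":0,"rz":-0.145,"jaw":4},
  {"x":0,"y":0,"z":0,"rx":0,"ry":0,"rz":-0.145,"jaw":4},
  {"x":0,"y":0,"z":0,"rx":0,"ry":0,"rz":-0.145,"jaw":4},
  {"x":0,"y":0,"z":0,"rx":0,"ry":0,"rz":0,"jaw":4},
  {"x":0,"y":0,"z":0,"rx":0,"ry":0,"rz":0,"jaw":4},
])

```text
clock: 13.55
tool_pos: [0.5173, 0.268, 0.1682]
eef_rot: [0.645, 0.764, 0.0, 0.0]
contact_force: [-0.1, -0.1, 0.1]
opening: 0.452
finger_force: 0.0
```

```bash
python3 clove.py .514 .2695 10
```

```text
expected px [316.31020503 232.78686981]
437 [319. 232.] [0.5155 0.2703] 102 [0.023 0.013]
t 13.6 pos [0.5173 0.2681 0.1682] 
R [[-0.169, 0.986, 0.001], [0.986, 0.169, 0.0], [-0.0, 0.001, -1.0]] open 0.454 F [ 0.7 -0.  -0.8] q [-0.28  0.78 -0.48  1.76  0.51  0.73 -0.86]
shift cm [ 0.25 -0.15 13.42]
yang 9.7 rz -0.034 alt 3.108
tilt rx ry [0.001 0.   ]
```

send_rows([
  {"x":0.2,"y":-0.2,"z":4,"rx":0,"ry":0,"rz":0,"jaw":4},
  {"x":0,"y":0,"z":4,"rx":0,"ry":0,"rz":0,"jaw":4},
  {"x":0,"y":0,"z":4,"rx":0,"ry":0,"rz":0,"jaw":4},
  {"x":0,"y":0,"z":1.4,"rx":0,"ry":0,"rz":0,"jaw":4},
  {"x":0,"y":0,"z":0,"rx":0,"ry":0,"rz":0,"jaw":0.8},
])

```text
clock: 14.1
tool_pos: [0.5145, 0.27, 0.0343]
eef_rot: [0.644, 0.765, -0.0, 0.001]
contact_force: [0.3, -0.2, 0.2]
opening: 0.385
finger_force: 0.0
```

send_rows([
  {"x":0,"y":0,"z":0,"rx":0,"ry":0,"rz":0,"jaw":0.8},
  {"x":0,"y":0,"z":0,"rx":0,"ry":0,"rz":0,"jaw":0.8},
  {"x":0,"y":0,"z":0,"rx":0,"ry":0,"rz":0,"jaw":0.8},
  {"x":0,"y":0,"z":0,"rx":0,"ry":0,"rz":0,"jaw":0.8},
  {"x":0,"y":0,"z":-3,"rx":0,"ry":0,"rz":0,"jaw":0.8},
])

```text
clock: 14.6
tool_pos: [0.5129, 0.2685, 0.0614]
eef_rot: [0.643, 0.766, -0.003, -0.001]
contact_force: [0.2, -0.7, 0.1]
opening: 0.181
finger_force: 12.0
```

send_rows([
  {"x":0,"y":0,"z":-4,"rx":0,"ry":0,"rz":0,"jaw":0.8},
  {"x":0,"y":0,"z":-4,"rx":0,"ry":0,"rz":0,"jaw":0.8},
  {"x":0,"y":0,"z":-4,"rx":0,"ry":0,"rz":0,"jaw":0.8},
  {"x":0,"y":0,"z":-2,"rx":0,"ry":0,"rz":0,"jaw":0.8},
  {"x":0,"y":0,"z":0,"rx":0,"ry":0,"rz":0,"jaw":0.8},
])

```text
clock: 15.1
tool_pos: [0.5162, 0.271, 0.2068]
eef_rot: [0.644, 0.765, 0.003, 0.001]
contact_force: [-0.1, 1.0, -1.1]
opening: 0.182
finger_force: 12.0
```

send_rows([
  {"x":-4,"y":-0.9,"z":0,"rx":0,"ry":0,"rz":0,"jaw":0.8},
  {"x":-4,"y":-0.9,"z":0,"rx":0,"ry":0,"rz":0,"jaw":0.8},
  {"x":-4,"y":-0.9,"z":0,"rx":0,"ry":0,"rz":0,"jaw":0.8},
  {"x":-4,"y":-0.9,"z":0,"rx":0,"ry":0,"rz":0,"jaw":0.8},
  {"x":-4,"y":-0.9,"z":0,"rx":0,"ry":0,"rz":0,"jaw":0.8},
])

```text
clock: 15.6
tool_pos: [0.5038, 0.0631, 0.2024]
eef_rot: [0.643, 0.766, -0.001, -0.001]
contact_force: [0.8, -0.8, 0.0]
opening: 0.178
finger_force: 12.0
```

send_rows([
  {"x":-4,"y":-0.9,"z":0,"rx":0,"ry":0,"rz":0,"jaw":0.8},
  {"x":-4,"y":-0.9,"z":0,"rx":0,"ry":0,"rz":0,"jaw":0.8},
  {"x":0,"y":0,"z":0,"rx":0,"ry":0,"rz":0,"jaw":0.8},
  {"x":0,"y":0,"z":0,"rx":0,"ry":0,"rz":0,"jaw":0.8},
  {"x":0,"y":0,"z":0,"rx":0,"ry":0,"rz":0,"jaw":0.8},
])

```text
clock: 16.1
tool_pos: [0.5007, -0.0154, 0.2032]
eef_rot: [0.643, 0.766, 0.0, -0.001]
contact_force: [-0.4, 0.5, -0.3]
opening: 0.181
finger_force: 12.0
```

```bash
python3 -c "
from h import *
go(.5,-.0172,.117)"
```

```text
t 16.1 pos [ 0.5007 -0.0154  0.2032] 
R [[-0.174, 0.985, -0.001], [0.985, 0.174, 0.001], [0.001, -0.0, -1.0]] open 0.181 F [-0.4  0.5 -0.3] q [ 0.28  0.65 -0.56  1.97  0.53  0.67 -0.43]
shift cm [-0.17 -0.1   8.62]
tilt rx ry [-0.    -0.001]
```

send_rows([
  {"x":-0.2,"y":-0.1,"z":4,"rx":0,"ry":0,"rz":0,"jaw":0.8},
  {"x":0,"y":0,"z":4,"rx":0,"ry":0,"rz":0,"jaw":0.8},
  {"x":0,"y":0,"z":0.6,"rx":0,"ry":0,"rz":0,"jaw":0.8},
  {"x":0,"y":0,"z":0,"rx":0,"ry":0,"rz":0,"jaw":0.8},
  {"x":0,"y":0,"z":0,"rx":0,"ry":0,"rz":0,"jaw":3},
])

```text
clock: 16.6
tool_pos: [0.5012, -0.0178, 0.1189]
eef_rot: [0.643, 0.766, 0.001, 0.001]
contact_force: [-0.3, -0.1, 0.0]
opening: 0.246
finger_force: 0.0
```

send_rows([
  {"x":0,"y":0,"z":0,"rx":0,"ry":0,"rz":0,"jaw":3},
  {"x":0,"y":0,"z":0,"rx":0,"ry":0,"rz":0,"jaw":3},
  {"x":0,"y":0,"z":-4,"rx":0,"ry":0,"rz":0,"jaw":4},
  {"x":0,"y":0,"z":-4,"rx":0,"ry":0,"rz":0,"jaw":4},
  {"x":-3,"y":0,"z":-2,"rx":0,"ry":0,"rz":0,"jaw":4},
])

```text
clock: 17.1
tool_pos: [0.5069, -0.044, 0.2219]
eef_rot: [0.64, 0.768, 0.003, 0.001]
contact_force: [-0.1, -0.8, -0.4]
opening: 0.453
finger_force: 0.0
```

send_rows([
  {"x":-3,"y":0,"z":0,"rx":0,"ry":0,"rz":0,"jaw":4},
  {"x":0,"y":0,"z":0,"rx":0,"ry":0,"rz":0,"jaw":4},
  {"x":0,"y":0,"z":0,"rx":0,"ry":0,"rz":0,"jaw":4},
  {"x":0,"y":0,"z":0,"rx":0,"ry":0,"rz":0,"jaw":4},
  {"x":0,"y":0,"z":0,"rx":0,"ry":0,"rz":0,"jaw":4},
])

```text
clock: 17.6
tool_pos: [0.5104, -0.0768, 0.2178]
eef_rot: [0.643, 0.766, 0.0, -0.0]
contact_force: [-0.0, -0.2, 0.0]
opening: 0.455
finger_force: 0.0
```

```bash
cat > mill.py <<'E'
from m import *
import sys
s=snap('wrist','w_m%s.png'%sys.argv[1])
u=proj(s,[[.5,-.017,.09]])[0].astype(int); roi=(max(0,u[0]-90),max(0,u[1]-90),u[0]+90,u[1]+90)
b=[p for a,c,p in blobs(s,(70,80,20),(95,255,255),roi,200)]
P=cv2.convexHull(np.vstack(b).astype(np.float32)).reshape(-1,2)
w=onz(s,P,.073)[:,:2]
# fit 45mm circle
from scipy.optimize import least_squares
f=least_squares(lambda x:np.hypot(*(w-x[:2]).T)-x[2],[.5,-.017,.045],loss='soft_l1',f_scale=.001); print('mill',np.round(f.x,4),'px',proj(s,[[f.x[0],f.x[1],.098]]))
x0,y0,x1,y1=roi
cv2.imwrite('pics/c_m%s.png'%sys.argv[1],cv2.resize(s['img'][y0:y1,x0:x1,::-1],None,fx=3.3,fy=3.3,interpolation=cv2.INTER_CUBIC)); print('roi',roi)
E
python3 mill.py 1; python3 - <<'E'
from m import *
st()
s=snap('top')
for nm,lo,hi,roi,z in (('red',(0,150,100),(5,255,255),(345,235,425,315),.055),('orange',(6,150,100),(18,255,255),(375,195,445,265),.015)):
    for a,c,p in blobs(s,lo,hi,roi): 
        w,an,sz=axis(s,p,z); print(nm,a,np.round(c,1),np.round(w,4),round(an))
E
```

```text
mill [ 0.5007 -0.0168  0.0441] px [[321.87209493 152.06976084]]
roi (np.int64(230), np.int64(61), np.int64(410), np.int64(241))
t 17.65 pos [ 0.5105 -0.0768  0.2177] 
R [[-0.174, 0.985, -0.0], [0.985, 0.174, 0.0], [0.001, -0.0, -1.0]] open 0.456 F [-1.4  0.4  0.3] q [ 0.42  0.65 -0.59  1.91  0.52  0.74 -0.3 ]
orange 189 [409.9 231.9] [ 0.5874 -0.2902] 147
```

View pics/c_m1.png

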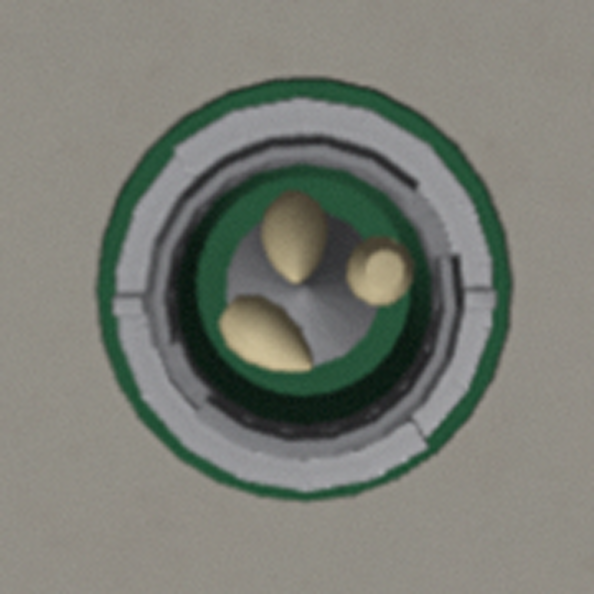

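All three cloves are in the chamber. Slot gaps at crop (437,222)/(190,372) give an axis of 41.3°. The mill centre is confirmed at (0.5007,-0.0168). Now to the press.

send_rows([
  {"x":-3.7,"y":0.6,"z":0,"rx":0,"ry":0,"rz":0,"jaw":4},
  {"x":-3.7,"y":0.6,"z":0,"rx":0,"ry":0,"rz":0,"jaw":4},
  {"x":-3.7,"y":0.6,"z":0,"rx":0,"ry":0,"rz":0,"jaw":4},
  {"x":-3.7,"y":0.6,"z":0,"rx":0,"ry":0,"rz":0,"jaw":4},
  {"x":-3.7,"y":0.6,"z":0,"rx":0,"ry":0,"rz":0,"jaw":4},
])

```text
clock: 18.2
tool_pos: [0.5724, -0.2559, 0.2176]
eef_rot: [0.643, 0.766, 0.0, -0.0]
contact_force: [1.2, 0.3, 0.1]
opening: 0.452
finger_force: 0.0
```

send_rows([
  {"x":-3.7,"y":0.7,"z":0,"rx":0,"ry":0,"rz":0,"jaw":4},
  {"x":0,"y":0,"z":1,"rx":0,"ry":0,"rz":-0.14,"jaw":4},
  {"x":0,"y":0,"z":1,"rx":0,"ry":0,"rz":-0.14,"jaw":4},
  {"x":0,"y":0,"z":1,"rx":0,"ry":0,"rz":-0.14,"jaw":4},
  {"x":0,"y":0,"z":0,"rx":0,"ry":0,"rz":-0.14,"jaw":4},
])

```text
clock: 18.7
tool_pos: [0.5844, -0.2896, 0.1859]
eef_rot: [0.404, 0.915, -0.0, -0.002]
contact_force: [-0.8, -0.0, -0.3]
opening: 0.452
finger_force: 0.0
```

send_rows([
  {"x":0,"y":0,"z":0,"rx":0,"ry":0,"rz":-0.14,"jaw":4},
  {"x":0,"y":0,"z":0,"rx":0,"ry":0,"rz":-0.1,"jaw":4},
  {"x":0,"y":0,"z":0,"rx":0,"ry":0,"rz":0,"jaw":4},
  {"x":0,"y":0,"z":0,"rx":0,"ry":0,"rz":0,"jaw":4},
  {"x":0,"y":0,"z":0,"rx":0,"ry":0,"rz":0,"jaw":4},
])

```text
clock: 19.2
tool_pos: [0.5854, -0.2901, 0.1877]
eef_rot: [0.295, 0.955, -0.0, -0.0]
contact_force: [0.0, 0.1, 0.6]
opening: 0.454
finger_force: 0.0
```

```bash
python3 - <<'E'
from m import *
go(.5865,-.2895,.2,56)
s=snap('wrist','w_p.png')
for a,c,p in blobs(s,(5,120,60),(19,255,255),(120,60,520,400),300): 
    w,an,sz=axis(s,p,.025); print(a,np.round(c,1),np.round(w,4),round(an),p.min(0),p.max(0))
s=snap('top')
for a,c,p in blobs(s,(0,150,80),(5,255,255),(345,235,425,315)): 
        w,an,sz=axis(s,p,.055); print('red',a,np.round(c,1),np.round(w,4),round(an))
im=cv2.imread('pics/w_p.png'); cv2.imwrite('pics/c_p.png',im[60:360,160:480])
E
```

```text
t 19.2 pos [ 0.5854 -0.2901  0.1877] 
R [[-0.826, 0.564, -0.0], [0.564, 0.826, -0.0], [-0.0, -0.0, -1.0]] open 0.454 F [0.  0.1 0.6] q [ 0.78  0.9  -0.79  1.51  0.71  1.03  0.78]
shift cm [-0.06  0.12 -1.23]
yang 55.7 rz -0.006 alt 3.136
tilt rx ry [-0.  0.]
3039 [323.4 229. ] [ 0.5879 -0.2887] 144 [293. 193.] [354. 264.]
399 [455.7 370.9] [ 0.7647 -0.2639] 168 [440. 345.] [466. 399.]
red 52 [366.9 264.8] [ 0.4847 -0.1557] 132
```

View pics/c_p.png

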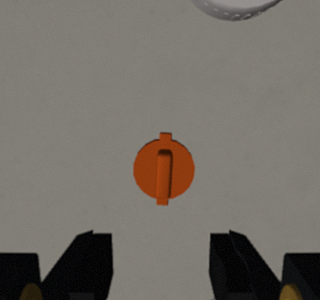

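The press bar runs vertically in the image, with tabs at crop (166,135) and (163,203). The cap has been knocked to about (0.485,-0.156). Refining the press centre from the tab ends.

```bash
python3 - <<'E'
from m import *
S,r=st()
s=snap('wrist')
a,c,p=blobs(s,(3,100,40),(19,255,255),(220,150,420,300),300)[0]
t=p[p[:,1]<=p[:,1].min()+3]; b=p[p[:,1]>=p[:,1].max()-3]
tt=np.array([t[:,0].mean(),p[:,1].min()-.5]); bb=np.array([b[:,0].mean(),p[:,1].max()+.5]); print(tt,bb)
for zt,zb in ((.008,.008),(.008,.011),(.008,.013),(.008,.016)):
    A=onz(s,[tt],zt)[0];B=onz(s,[bb],zb)[0]; d=A-B; print(zt,zb,'len',np.linalg.norm(d[:2]),'mid',np.round((A+B)[:2]/2,4),np.degrees(np.arctan2(d[1],d[0])))
# lateral disc extent
l=p[p[:,0]==p[:,0].min()].mean(0);q=p[p[:,0]==p[:,0].max()].mean(0)
for z in (.008,.013): A=onz(s,[l],z)[0];B=onz(s,[q],z)[0]; print('disc',z,np.linalg.norm(A-B),np.round((A+B)/2,4))
E
```

```text
t 19.3 pos [ 0.5854 -0.2902  0.1878] 
R [[-0.826, 0.563, -0.0], [0.563, 0.826, -0.0], [-0.0, -0.0, -1.0]] open 0.453 F [-0.1  0.4  0.4] q [ 0.78  0.9  -0.79  1.51  0.71  1.03  0.78]
[324.92307692 191.5       ] [321.61702128 264.5       ]
0.008 0.008 len 0.06313136942191067 mid [ 0.5912 -0.2911] 143.27831585265383
0.008 0.011 len 0.06210227078622064 mid [ 0.5908 -0.2909] 143.23309745313642
0.008 0.013 len 0.06141622711840732 mid [ 0.5905 -0.2907] 143.20210999307508
0.008 0.016 len 0.06038719625636397 mid [ 0.5901 -0.2904] 143.1543086738112
disc 0.008 0.05125462102070109 [ 0.5912 -0.2909  0.008 ]
disc 0.013 0.05044549096369259 [ 0.5902 -0.2902  0.013 ]
```

send_rows([
  {"x":-0.45,"y":0.25,"z":4,"rx":0,"ry":0,"rz":0.044,"jaw":4},
  {"x":0,"y":0,"z":4,"rx":0,"ry":0,"rz":0,"jaw":4},
  {"x":0,"y":0,"z":4,"rx":0,"ry":0,"rz":0,"jaw":4},
  {"x":0,"y":0,"z":0,"rx":0,"ry":0,"rz":0,"jaw":4},
  {"x":0,"y":0,"z":0,"rx":0,"ry":0,"rz":0,"jaw":4},
], grip_force=20)

```text
clock: 19.85
tool_pos: [0.5907, -0.2905, 0.0682]
eef_rot: [0.315, 0.949, 0.0, -0.0]
contact_force: [0.6, -0.6, 0.2]
opening: 0.453
finger_force: 0.0
```

send_rows([
  {"x":0,"y":0,"z":3.6,"rx":0,"ry":0,"rz":0,"jaw":4},
  {"x":0,"y":0,"z":0,"rx":0,"ry":0,"rz":0,"jaw":4},
  {"x":0,"y":0,"z":0,"rx":0,"ry":0,"rz":0,"jaw":4},
  {"x":0,"y":0,"z":0,"rx":0,"ry":0,"rz":0,"jaw":0.5},
  {"x":0,"y":0,"z":0,"rx":0,"ry":0,"rz":0,"jaw":0.5},
])

```text
clock: 20.35
tool_pos: [0.5917, -0.2911, 0.0339]
eef_rot: [0.316, 0.949, 0.0, 0.002]
contact_force: [0.4, -0.4, -0.8]
opening: 0.299
finger_force: 0.0
```

send_rows([
  {"x":0,"y":0,"z":0,"rx":0,"ry":0,"rz":0,"jaw":0.5},
  {"x":0,"y":0,"z":0,"rx":0,"ry":0,"rz":0,"jaw":0.5},
  {"x":0,"y":0,"z":0,"rx":0,"ry":0,"rz":0,"jaw":0.5},
  {"x":0,"y":0,"z":0,"rx":0,"ry":0,"rz":0,"jaw":0.5},
  {"x":0,"y":0,"z":0,"rx":0,"ry":0,"rz":0,"jaw":0.5},
])

```text
clock: 20.85
tool_pos: [0.5908, -0.291, 0.0325]
eef_rot: [0.315, 0.949, -0.0, 0.0]
contact_force: [-1.0, -0.2, 5.6]
opening: 0.132
finger_force: 20.0
```

```bash
python3 -c "
from h import *
go(.5905,-.2907,.032,53.2)"
```

```text
t 20.85 pos [ 0.5908 -0.291   0.0325] 
R [[-0.801, 0.599, 0.001], [0.599, 0.801, -0.001], [-0.001, 0.0, -1.0]] open 0.132 F [-1.  -0.2  5.6] q [ 0.72  1.1  -0.66  1.56  0.87  0.79  0.62]
shift cm [0.04 0.   0.05]
yang 53.2 rz 0.0 alt -3.141
tilt rx ry [0.    0.001]
```

send_rows([
  {"x":0,"y":0,"z":-3,"rx":0,"ry":0,"rz":0,"jaw":0.5},
  {"x":0,"y":0,"z":-4,"rx":0,"ry":0,"rz":0,"jaw":0.5},
  {"x":0,"y":0,"z":-4,"rx":0,"ry":0,"rz":0,"jaw":0.5},
  {"x":0,"y":0,"z":-4,"rx":0,"ry":0,"rz":0,"jaw":0.5},
  {"x":0,"y":0,"z":-2,"rx":0,"ry":0,"rz":0,"jaw":0.5},
])

```text
clock: 21.35
tool_pos: [0.5918, -0.2907, 0.2053]
eef_rot: [0.315, 0.949, 0.0, 0.002]
contact_force: [0.6, -0.2, -1.2]
opening: 0.13
finger_force: 20.0
```

send_rows([
  {"x":3.4,"y":2.4,"z":0,"rx":0,"ry":0,"rz":0,"jaw":0.5},
  {"x":3.4,"y":2.4,"z":0,"rx":0,"ry":0,"rz":0,"jaw":0.5},
  {"x":3.4,"y":2.4,"z":0,"rx":0,"ry":0,"rz":0,"jaw":0.5},
  {"x":3.4,"y":2.4,"z":0,"rx":0,"ry":0,"rz":0,"jaw":0.5},
  {"x":3.4,"y":2.4,"z":0,"rx":0,"ry":0,"rz":0,"jaw":0.5},
])

```text
clock: 21.85
tool_pos: [0.5251, -0.0916, 0.2016]
eef_rot: [0.316, 0.949, 0.0, -0.0]
contact_force: [0.7, 0.4, -0.5]
opening: 0.133
finger_force: 20.0
```

send_rows([
  {"x":3.4,"y":2.3,"z":0,"rx":0,"ry":0,"rz":0,"jaw":0.5},
  {"x":3.2,"y":2.3,"z":0,"rx":0,"ry":0,"rz":0,"jaw":0.5},
  {"x":0,"y":0,"z":0,"rx":0,"ry":0,"rz":-0.136,"jaw":0.5},
  {"x":0,"y":0,"z":0,"rx":0,"ry":0,"rz":-0.136,"jaw":0.5},
  {"x":0,"y":0,"z":0,"rx":0,"ry":0,"rz":-0.136,"jaw":0.5},
])

```text
clock: 22.35
tool_pos: [0.5005, -0.0162, 0.2017]
eef_rot: [0.113, 0.994, -0.0, -0.0]
contact_force: [0.1, -0.1, -1.0]
opening: 0.136
finger_force: 20.0
```

send_rows([
  {"x":0,"y":0,"z":0,"rx":0,"ry":0,"rz":-0.136,"jaw":0.5},
  {"x":0,"y":0,"z":0,"rx":0,"ry":0,"rz":-0.136,"jaw":0.5},
  {"x":0,"y":0,"z":0,"rx":0,"ry":0,"rz":-0.136,"jaw":0.5},
  {"x":0,"y":0,"z":0,"rx":0,"ry":0,"rz":-0.136,"jaw":0.5},
  {"x":0,"y":0,"z":0,"rx":0,"ry":0,"rz":-0.136,"jaw":0.5},
])

```text
clock: 22.85
tool_pos: [0.5005, -0.0167, 0.2015]
eef_rot: [-0.224, 0.975, -0.0, -0.0]
contact_force: [0.5, 0.1, -0.4]
opening: 0.132
finger_force: 20.0
```

send_rows([
  {"x":0,"y":0,"z":0,"rx":0,"ry":0,"rz":-0.136,"jaw":0.5},
  {"x":0,"y":0,"z":0,"rx":0,"ry":0,"rz":-0.136,"jaw":0.5},
  {"x":0,"y":0,"z":0,"rx":0,"ry":0,"rz":0,"jaw":0.5},
  {"x":0,"y":0,"z":0,"rx":0,"ry":0,"rz":0,"jaw":0.5},
  {"x":0,"y":0,"z":0,"rx":0,"ry":0,"rz":0,"jaw":0.5},
])

```text
clock: 23.35
tool_pos: [0.5007, -0.0166, 0.2017]
eef_rot: [-0.35, 0.937, -0.0, -0.0]
contact_force: [0.6, -0.3, 0.6]
opening: 0.135
finger_force: 20.0
```

```bash
python3 - <<'E'
from m import *
S,r=st(); go(.5007,-.0168,.14,131.3)
s=snap('wrist','w_h.png')
z=S['tool_pos'][2]
for a,c,p in blobs(s,(3,100,40),(19,255,255),(220,200,440,480),300):
    t=p[p[:,1]<=p[:,1].min()+3]
    w=onz(s,p,z-.02)-S['tool_pos']; print(a,np.round(c),p.min(0),p.max(0),np.round(w@r,4).min(0),np.round(w@r,4).max(0), t[:,0].mean())
E
```

```text
t 23.35 pos [ 0.5007 -0.0166  0.2017] 
R [[-0.754, -0.656, -0.0], [-0.656, 0.754, -0.0], [0.0, -0.0, -1.0]] open 0.135 F [ 0.6 -0.3  0.6] q [ 0.57  0.83 -1.11  1.96  0.92  0.98  1.28]
t 23.35 pos [ 0.5007 -0.0166  0.2017] 
R [[-0.754, -0.656, -0.0], [-0.656, 0.754, -0.0], [0.0, -0.0, -1.0]] open 0.135 F [ 0.6 -0.3  0.6] q [ 0.57  0.83 -1.11  1.96  0.92  0.98  1.28]
shift cm [ 0.01 -0.01  6.17]
yang 131.0 rz -0.005 alt 3.137
tilt rx ry [-0. -0.]
6978 [320. 289.] [263. 234.] [379. 362.] [-0.0307 -0.0251  0.02  ] [0.0306 0.0262 0.02  ] 320.6236559139785
1593 [345. 445.] [220. 434.] [439. 451.] [-0.0842 -0.051   0.02  ] [-0.0735  0.0615  0.02  ] 411.23809523809524
315 [431. 305.] [415. 290.] [439. 313.] [-0.0059  0.0426  0.02  ] [0.0053 0.0535 0.02  ] 438.0
```

Press is centred in the grip (±30.7 mm) and aligned. Descending.

send_rows([
  {"x":0,"y":0,"z":4,"rx":0,"ry":0,"rz":0,"jaw":0.5},
  {"x":0,"y":0,"z":3,"rx":0,"ry":0,"rz":0,"jaw":0.5},
  {"x":0,"y":0,"z":0,"rx":0,"ry":0,"rz":0,"jaw":0.5},
  {"x":0,"y":0,"z":0.3,"rx":0,"ry":0,"rz":0,"jaw":0.5},
  {"x":0,"y":0,"z":0.3,"rx":0,"ry":0,"rz":0,"jaw":0.5},
])

```text
clock: 23.9
tool_pos: [0.5018, -0.016, 0.127]
eef_rot: [-0.351, 0.936, -0.0, 0.001]
contact_force: [-0.3, 0.1, -0.9]
opening: 0.136
finger_force: 20.0
```

send_rows([
  {"x":0,"y":0,"z":0.3,"rx":0,"ry":0,"rz":0,"jaw":0.5},
  {"x":0,"y":0,"z":0.3,"rx":0,"ry":0,"rz":0,"jaw":0.5},
  {"x":0,"y":0,"z":0.3,"rx":0,"ry":0,"rz":0,"jaw":0.5},
  {"x":0,"y":0,"z":0,"rx":0,"ry":0,"rz":0,"jaw":0.5},
  {"x":0,"y":0,"z":0,"rx":0,"ry":0,"rz":0,"jaw":0.5},
])

```text
clock: 24.4
tool_pos: [0.5008, -0.0166, 0.1168]
eef_rot: [-0.351, 0.936, -0.0, 0.0]
contact_force: [0.5, 0.3, 0.1]
opening: 0.135
finger_force: 20.0
```

Already below the tabs-on-rim height (0.122) with no force. Going on to 0.110.

send_rows([
  {"x":0,"y":0,"z":0.3,"rx":0,"ry":0,"rz":0,"jaw":0.5},
  {"x":0,"y":0,"z":0.2,"rx":0,"ry":0,"rz":0,"jaw":0.5},
  {"x":0,"y":0,"z":0.2,"rx":0,"ry":0,"rz":0,"jaw":0.5},
  {"x":0,"y":0,"z":0,"rx":0,"ry":0,"rz":0,"jaw":0.5},
  {"x":0,"y":0,"z":0,"rx":0,"ry":0,"rz":0,"jaw":0.5},
])

```text
clock: 24.9
tool_pos: [0.5007, -0.0166, 0.1104]
eef_rot: [-0.352, 0.936, -0.0, 0.0]
contact_force: [-2.0, -1.0, 8.0]
opening: 0.138
finger_force: 20.0
```

send_rows([
  {"x":0,"y":0,"z":0,"rx":0,"ry":0,"rz":0,"jaw":2.4},
  {"x":0,"y":0,"z":0,"rx":0,"ry":0,"rz":0,"jaw":2.4},
  {"x":0,"y":0,"z":0,"rx":0,"ry":0,"rz":0,"jaw":2.4},
  {"x":0,"y":0,"z":-3,"rx":0,"ry":0,"rz":0,"jaw":2.4},
  {"x":0,"y":0,"z":-4,"rx":0,"ry":0,"rz":0,"jaw":4},
])

```text
clock: 25.4
tool_pos: [0.4995, -0.0169, 0.1789]
eef_rot: [-0.352, 0.936, 0.001, -0.002]
contact_force: [0.6, -0.3, 0.2]
opening: 0.34
finger_force: 0.0
```

send_rows([
  {"x":0,"y":0,"z":-4,"rx":0,"ry":0,"rz":0,"jaw":4},
  {"x":3.4,"y":-3.1,"z":0,"rx":0,"ry":0,"rz":0,"jaw":4},
  {"x":3.4,"y":-3.1,"z":0,"rx":0,"ry":0,"rz":0,"jaw":4},
  {"x":3.5,"y":-3.2,"z":0,"rx":0,"ry":0,"rz":0,"jaw":4},
  {"x":0,"y":0,"z":0,"rx":0,"ry":0,"rz":0.14,"jaw":4},
])

```text
clock: 25.9
tool_pos: [0.4829, -0.1635, 0.2179]
eef_rot: [-0.278, 0.961, -0.001, -0.003]
contact_force: [-0.1, 0.5, -0.7]
opening: 0.457
finger_force: 0.0
```

send_rows([
  {"x":0,"y":0,"z":0,"rx":0,"ry":0,"rz":0.14,"jaw":4},
  {"x":0,"y":0,"z":0,"rx":0,"ry":0,"rz":0.14,"jaw":4},
  {"x":0,"y":0,"z":0,"rx":0,"ry":0,"rz":0.14,"jaw":4},
  {"x":0,"y":0,"z":0,"rx":0,"ry":0,"rz":0.14,"jaw":4},
  {"x":0,"y":0,"z":0,"rx":0,"ry":0,"rz":0.14,"jaw":4},
])

```text
clock: 26.4
tool_pos: [0.4849, -0.1551, 0.2196]
eef_rot: [0.064, 0.998, 0.0, -0.0]
contact_force: [0.5, -0.9, -0.3]
opening: 0.455
finger_force: 0.0
```

send_rows([
  {"x":0,"y":0,"z":0,"rx":0,"ry":0,"rz":0.14,"jaw":4},
  {"x":0,"y":0,"z":0,"rx":0,"ry":0,"rz":0.14,"jaw":4},
  {"x":0,"y":0,"z":0,"rx":0,"ry":0,"rz":0.14,"jaw":4},
  {"x":0,"y":0,"z":0,"rx":0,"ry":0,"rz":0.14,"jaw":4},
  {"x":0,"y":0,"z":0,"rx":0,"ry":0,"rz":0.14,"jaw":4},
])

```text
clock: 26.9
tool_pos: [0.4849, -0.155, 0.2196]
eef_rot: [0.402, 0.916, 0.0, -0.0]
contact_force: [-0.7, 0.0, -0.3]
opening: 0.46
finger_force: 0.0
```

```bash
python3 - <<'E'
from m import *
go(.4847,-.1557,.2,42)
s=snap('wrist','w_c.png')
for a,c,p in blobs(s,(0,150,60),(4,255,255),(0,0,640,420),300)+blobs(s,(176,150,60),(180,255,255),(0,0,640,420),300): 
    w,an,sz=axis(s,p,.06); print('red',a,np.round(c,1),np.round(w,4),round(an,1),sz)
for a,c,p in blobs(s,(5,120,60),(19,255,255),(0,0,640,420),300): print('orange',a,c)
E
```

```text
t 26.9 pos [ 0.4849 -0.155   0.2196] 
R [[-0.677, 0.736, -0.0], [0.736, 0.677, 0.0], [0.0, -0.0, -1.0]] open 0.46 F [-0.7  0.  -0.3] q [ 0.68  0.67 -0.76  1.93  0.64  0.8   0.31]
shift cm [-0.04 -0.06  1.96]
yang 42.6 rz 0.01 alt -3.131
tilt rx ry [-0. -0.]
red 3544 [578.7 266.4] [ 0.6667 -0.0317] 23.8 [0.06853368 0.05562657]
red 1429 [164.   50.9] [ 0.3135 -0.1341] 23.2 [0.0667008 0.0144773]
red 1149 [321.7 229.7] [ 0.4866 -0.1551] 133.5 [0.06773224 0.01453073]
orange 5152 [480.40353261 104.12732919]
orange 4331 [24.30639575 38.30939737]
orange 3771 [601.23389021  23.60912225]
orange 1167 [ 54.6503856  213.44987147]
orange 547 [455.37294333 384.0511883 ]
```

View pics/w_c.png

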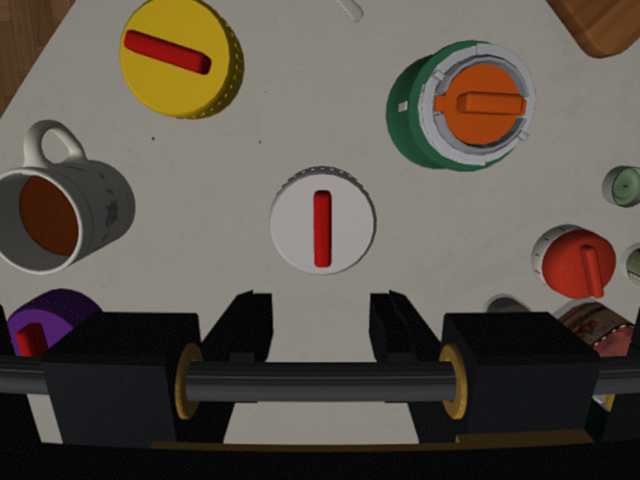

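The press is seated, its tabs in the slots in line with the white mark (403,106). Cap bar at (322,230), disc spanning about 271–376, bottom edge at 275. Computing the cap centre.

```bash
python3 - <<'E'
from m import *
S,r=st(); s=snap('wrist')
print('disc',onz(s,[[323.5,222.3],[271,222],[376,222],[323,275]],.043))
a,c,p=[b for b in blobs(s,(0,150,60),(4,255,255),(250,150,400,300),300)][0]
print(p.min(0),p.max(0)); A=onz(s,[[p[:,0].mean(),p[:,1].min()-.5]],.066)[0];B=onz(s,[[p[:,0].mean(),p[:,1].max()+.5]],.066)[0];print('bar len',np.linalg.norm(A-B),(A+B)/2)
w,an,_=axis(s,p,.066); print(w,an)
x=(A+B)/2; go(x[0],x[1],.065,an-90)
E
```

```text
t 26.95 pos [ 0.485  -0.1549  0.2198] 
R [[-0.673, 0.739, 0.0], [0.739, 0.673, -0.0], [-0.0, 0.0, -1.0]] open 0.452 F [-0.9  0.2 -0.1] q [ 0.68  0.67 -0.76  1.93  0.64  0.8   0.3 ]
disc [[ 0.4863257  -0.15223471  0.043     ]
 [ 0.45396052 -0.18132745  0.043     ]
 [ 0.51832057 -0.12271517  0.043     ]
 [ 0.51735525 -0.18681615  0.043     ]]
[314. 192.] [330. 266.]
bar len 0.05957562281696634 [ 0.48573952 -0.15396919  0.066     ]
[ 0.48586529 -0.15410263] 133.17833501728668
t 27.0 pos [ 0.485  -0.155   0.2198] 
R [[-0.681, 0.732, -0.0], [0.732, 0.681, -0.001], [-0.0, -0.0, -1.0]] open 0.451 F [0.2 0.1 0.1] q [ 0.68  0.67 -0.76  1.93  0.64  0.8   0.31]
shift cm [ 0.03  0.13 15.48]
yang 42.9 rz -0.005 alt 3.137
tilt rx ry [-0.  0.]
```

send_rows([
  {"x":0.05,"y":0.15,"z":4,"rx":0,"ry":0,"rz":0,"jaw":4},
  {"x":0,"y":0,"z":4,"rx":0,"ry":0,"rz":0,"jaw":4},
  {"x":0,"y":0,"z":4,"rx":0,"ry":0,"rz":0,"jaw":4},
  {"x":0,"y":0,"z":2.2,"rx":0,"ry":0,"rz":0,"jaw":4},
  {"x":0,"y":0,"z":0,"rx":0,"ry":0,"rz":0,"jaw":4},
], grip_force=30)

```text
clock: 27.5
tool_pos: [0.484, -0.1532, 0.0751]
eef_rot: [0.398, 0.918, -0.001, -0.003]
contact_force: [0.2, -0.8, 0.3]
opening: 0.455
finger_force: 0.0
```

send_rows([
  {"x":0,"y":0,"z":1,"rx":0,"ry":0,"rz":0,"jaw":4},
  {"x":0,"y":0,"z":0.9,"rx":0,"ry":0,"rz":0,"jaw":4},
  {"x":0,"y":0,"z":0,"rx":0,"ry":0,"rz":0,"jaw":4},
  {"x":0,"y":0,"z":0,"rx":0,"ry":0,"rz":0,"jaw":0.7},
  {"x":0,"y":0,"z":0,"rx":0,"ry":0,"rz":0,"jaw":0.7},
])

```text
clock: 28.0
tool_pos: [0.4862, -0.1539, 0.0593]
eef_rot: [0.399, 0.917, 0.0, 0.001]
contact_force: [-0.6, 0.4, -0.5]
opening: 0.297
finger_force: 0.0
```

send_rows([
  {"x":0,"y":0,"z":0,"rx":0,"ry":0,"rz":0,"jaw":0.7},
  {"x":0,"y":0,"z":0,"rx":0,"ry":0,"rz":0,"jaw":0.7},
  {"x":0,"y":0,"z":0,"rx":0,"ry":0,"rz":0,"jaw":0.7},
  {"x":0,"y":0,"z":0,"rx":0,"ry":0,"rz":0,"jaw":0.7},
  {"x":0,"y":0,"z":0,"rx":0,"ry":0,"rz":0,"jaw":0.7},
])

```text
clock: 28.5
tool_pos: [0.486, -0.1539, 0.0591]
eef_rot: [0.399, 0.917, -0.0, 0.0]
contact_force: [-0.5, -0.2, 5.3]
opening: 0.157
finger_force: 30.0
```

```bash
python3 -c "
from h import *
go(.4857,-.1539,.0575,43)"
```

```text
t 28.5 pos [ 0.486  -0.1539  0.0591] 
R [[-0.681, 0.732, 0.001], [0.732, 0.681, -0.0], [-0.001, 0.0, -1.0]] open 0.157 F [-0.5 -0.2  5.3] q [ 0.5   0.91 -0.48  2.03  0.98  0.45  0.01]
shift cm [ 0.02 -0.03  0.16]
yang 42.9 rz -0.001 alt 3.14
tilt rx ry [0.    0.001]
```

Cap held. Its bar is at 133°, i.e. 92° from the slots, so it will land on the ridges just clockwise of the start. Lifting and carrying it over.

send_rows([
  {"x":0,"y":0,"z":-3,"rx":0,"ry":0,"rz":0,"jaw":0.7},
  {"x":0,"y":0,"z":-4,"rx":0,"ry":0,"rz":0,"jaw":0.7},
  {"x":0,"y":0,"z":-4,"rx":0,"ry":0,"rz":0,"jaw":0.7},
  {"x":0,"y":0,"z":-3,"rx":0,"ry":0,"rz":0,"jaw":0.7},
  {"x":0,"y":0,"z":0,"rx":0,"ry":0,"rz":0,"jaw":0.7},
])

```text
clock: 29.0
tool_pos: [0.4879, -0.1537, 0.2019]
eef_rot: [0.4, 0.917, 0.001, 0.003]
contact_force: [1.0, -0.0, -1.1]
opening: 0.156
finger_force: 30.0
```

send_rows([
  {"x":2.2,"y":2.6,"z":0,"rx":0,"ry":0,"rz":0,"jaw":0.7},
  {"x":2.2,"y":2.6,"z":0,"rx":0,"ry":0,"rz":0,"jaw":0.7},
  {"x":2.3,"y":2.6,"z":0,"rx":0,"ry":0,"rz":0,"jaw":0.7},
  {"x":2.3,"y":2.6,"z":0,"rx":0,"ry":0,"rz":0,"jaw":0.7},
  {"x":0,"y":0,"z":0,"rx":0,"ry":0,"rz":0,"jaw":0.7},
])

```text
clock: 29.5
tool_pos: [0.5007, -0.0108, 0.1982]
eef_rot: [0.395, 0.918, 0.002, -0.001]
contact_force: [0.2, -0.1, -1.3]
opening: 0.16
finger_force: 30.0
```

send_rows([
  {"x":0,"y":0,"z":0,"rx":0,"ry":0,"rz":0,"jaw":0.7},
  {"x":0,"y":0,"z":0,"rx":0,"ry":0,"rz":0,"jaw":0.7},
  {"x":0,"y":0,"z":0,"rx":0,"ry":0,"rz":0,"jaw":0.7},
  {"x":0,"y":0,"z":0,"rx":0,"ry":0,"rz":0,"jaw":0.7},
  {"x":0,"y":0,"z":0,"rx":0,"ry":0,"rz":0,"jaw":0.7},
])

```text
clock: 30.0
tool_pos: [0.5006, -0.0178, 0.1986]
eef_rot: [0.4, 0.917, -0.0, 0.0]
contact_force: [1.0, -0.5, -1.1]
opening: 0.155
finger_force: 30.0
```

```bash
python3 - <<'E'
from m import *
go(.5007,-.0168,.165,43)
S=get_state(); r=R.from_quat(S['eef_rot']).as_matrix(); s=snap('wrist')
for a,c,p in blobs(s,(0,150,60),(4,255,255),(200,150,440,470),200):
    w,an,sz=axis(s,p,S['tool_pos'][2]+.007); print(a,c,(np.r_[w,0]-S['tool_pos'])@r*1000,an,sz)
E
```

```text
t 30.0 pos [ 0.5006 -0.0178  0.1986] 
R [[-0.68, 0.733, -0.0], [0.733, 0.68, -0.0], [-0.0, -0.0, -1.0]] open 0.155 F [ 1.  -0.5 -1.1] q [ 0.38  0.69 -0.71  1.97  0.67  0.73  0.01]
shift cm [0.07 0.08 3.36]
yang 42.8 rz -0.003 alt 3.139
tilt rx ry [-0.  0.]
3538 [319.23205201 310.12973431] [ 9.33932600e+00 -2.96440374e-02  1.98624123e+02] 133.33317716846864 [0.04769074 0.0147286 ]
```

send_rows([
  {"x":0.07,"y":0.08,"z":0,"rx":0,"ry":0,"rz":0,"jaw":0.7},
  {"x":0,"y":0,"z":2,"rx":0,"ry":0,"rz":0,"jaw":0.7},
  {"x":0,"y":0,"z":1.8,"rx":0,"ry":0,"rz":0,"jaw":0.7},
  {"x":0,"y":0,"z":0,"rx":0,"ry":0,"rz":0,"jaw":0.7},
  {"x":0,"y":0,"z":0,"rx":0,"ry":0,"rz":0,"jaw":0.7},
])

```text
clock: 30.55
tool_pos: [0.5008, -0.0158, 0.1609]
eef_rot: [0.399, 0.917, -0.0, -0.0]
contact_force: [0.3, 0.1, -1.5]
opening: 0.153
finger_force: 30.0
```

send_rows([
  {"x":0,"y":0,"z":0.3,"rx":0,"ry":0,"rz":0,"jaw":0.7},
  {"x":0,"y":0,"z":0.3,"rx":0,"ry":0,"rz":0,"jaw":0.7},
  {"x":0,"y":0,"z":0.3,"rx":0,"ry":0,"rz":0,"jaw":0.7},
  {"x":0,"y":0,"z":0.1,"rx":0,"ry":0,"rz":0,"jaw":0.7},
  {"x":0,"y":0,"z":0,"rx":0,"ry":0,"rz":0,"jaw":0.7},
])

```text
clock: 31.05
tool_pos: [0.5009, -0.016, 0.151]
eef_rot: [0.399, 0.917, -0.0, 0.0]
contact_force: [-0.7, -0.4, 2.1]
opening: 0.155
finger_force: 30.0
```

```bash
python3 -c "
from h import *
go(.5007,-.0168,.151,43)"
```

```text
t 31.05 pos [ 0.5009 -0.016   0.151 ] 
R [[-0.681, 0.732, 0.0], [0.732, 0.681, -0.0], [-0.001, 0.0, -1.0]] open 0.155 F [-0.7 -0.4  2.1] q [ 0.32  0.76 -0.63  2.01  0.77  0.62 -0.08]
shift cm [-0.04 -0.07  0.  ]
yang 42.9 rz -0.001 alt 3.14
tilt rx ry [0.    0.001]
```

Contact with the ridges at the expected height. Turning anticlockwise 31° to the pocket, then lowering.

send_rows([
  {"x":-0.04,"y":-0.06,"z":0,"rx":0,"ry":0,"rz":-0.1,"jaw":0.7},
  {"x":0,"y":0,"z":0,"rx":0,"ry":0,"rz":-0.11,"jaw":0.7},
  {"x":0,"y":0,"z":0,"rx":0,"ry":0,"rz":-0.11,"jaw":0.7},
  {"x":0,"y":0,"z":0,"rx":0,"ry":0,"rz":-0.11,"jaw":0.7},
  {"x":0,"y":0,"z":0,"rx":0,"ry":0,"rz":-0.11,"jaw":0.7},
])

```text
clock: 31.55
tool_pos: [0.5007, -0.0167, 0.1507]
eef_rot: [0.138, 0.99, -0.0, 0.0]
contact_force: [0.8, -0.4, -1.2]
opening: 0.158
finger_force: 30.0
```

send_rows([
  {"x":0,"y":0,"z":0.2,"rx":0,"ry":0,"rz":0,"jaw":0.7},
  {"x":0,"y":0,"z":0.2,"rx":0,"ry":0,"rz":0,"jaw":0.7},
  {"x":0,"y":0,"z":0.2,"rx":0,"ry":0,"rz":0,"jaw":0.7},
  {"x":0,"y":0,"z":0,"rx":0,"ry":0,"rz":0,"jaw":0.7},
  {"x":0,"y":0,"z":0,"rx":0,"ry":0,"rz":0,"jaw":0.7},
])

```text
clock: 32.05
tool_pos: [0.5006, -0.0166, 0.1447]
eef_rot: [0.141, 0.99, -0.0, -0.0]
contact_force: [-0.2, 0.2, -0.3]
opening: 0.155
finger_force: 30.0
```

```bash
python3 -c "
from h import *
go(.5007,-.0168,.1431,74)"
```

```text
t 32.05 pos [ 0.5006 -0.0166  0.1447] 
R [[-0.96, 0.278, -0.0], [0.278, 0.96, -0.0], [-0.0, -0.0, -1.0]] open 0.155 F [-0.2  0.2 -0.3] q [ 0.39  0.8  -0.76  2.01  0.89  0.7   0.34]
shift cm [-0.01 -0.01  0.16]
yang 73.8 rz -0.003 alt 3.139
tilt rx ry [-0.  0.]
```

send_rows([
  {"x":0,"y":0,"z":0.1,"rx":0,"ry":0,"rz":0,"jaw":0.7},
  {"x":0,"y":0,"z":0.1,"rx":0,"ry":0,"rz":0,"jaw":0.7},
  {"x":0,"y":0,"z":0,"rx":0,"ry":0,"rz":0,"jaw":0.7},
  {"x":0,"y":0,"z":0,"rx":0,"ry":0,"rz":0,"jaw":0.7},
  {"x":0,"y":0,"z":0,"rx":0,"ry":0,"rz":0,"jaw":0.7},
])

```text
clock: 32.55
tool_pos: [0.5008, -0.0165, 0.1435]
eef_rot: [0.14, 0.99, -0.0, 0.001]
contact_force: [-1.8, -0.5, 6.0]
opening: 0.161
finger_force: 30.0
```

Cap is in the pocket (grip about 40.7 mm above the rim, contact felt). Screwing clockwise with the thread's descent.

send_rows([
  {"x":0,"y":0,"z":0,"rx":0,"ry":0,"rz":0.1,"jaw":0.7},
  {"x":0,"y":0,"z":0.02,"rx":0,"ry":0,"rz":0.1,"jaw":0.7},
  {"x":0,"y":0,"z":0.03,"rx":0,"ry":0,"rz":0.1,"jaw":0.7},
  {"x":0,"y":0,"z":0.03,"rx":0,"ry":0,"rz":0.1,"jaw":0.7},
  {"x":0,"y":0,"z":0,"rx":0,"ry":0,"rz":0,"jaw":0.7},
])

```text
clock: 33.05
tool_pos: [0.5012, -0.0164, 0.1424]
eef_rot: [0.334, 0.942, 0.0, 0.001]
contact_force: [0.3, 0.2, 3.5]
opening: 0.153
finger_force: 30.0
```

```bash
python3 -c "
from h import *
go(.5007,-.0168,.1371,-48.7); print(get_state()['moment'])"
```

```text
t 33.05 pos [ 0.5012 -0.0164  0.1424] 
R [[-0.776, 0.63, 0.001], [0.63, 0.776, -0.0], [-0.001, 0.001, -1.0]] open 0.153 F [0.3 0.2 3.5] q [ 0.34  0.78 -0.66  2.02  0.82  0.63  0.01]
shift cm [ 0.01 -0.06  0.53]
yang 50.9 rz -1.403 alt 1.739
tilt rx ry [0.001 0.001]
[ 0.0916562  -0.16668449 -0.10044616]
```

Descending with the turn as it should. Remaining: 1.74 rad, 5.3 mm.

send_rows([
  {"x":0,"y":0,"z":0.03,"rx":0,"ry":0,"rz":0.1,"jaw":0.7},
  {"x":0,"y":0,"z":0.03,"rx":0,"ry":0,"rz":0.1,"jaw":0.7},
  {"x":0,"y":0,"z":0.03,"rx":0,"ry":0,"rz":0.1,"jaw":0.7},
  {"x":0,"y":0,"z":0.03,"rx":0,"ry":0,"rz":0.1,"jaw":0.7},
  {"x":0,"y":0,"z":0.03,"rx":0,"ry":0,"rz":0.1,"jaw":0.7},
])

```text
clock: 33.55
tool_pos: [0.5014, -0.0163, 0.141]
eef_rot: [0.557, 0.83, 0.001, 0.001]
contact_force: [-0.1, 0.8, 6.2]
opening: 0.154
finger_force: 30.0
```

send_rows([
  {"x":0,"y":0,"z":0.03,"rx":0,"ry":0,"rz":0.1,"jaw":0.7},
  {"x":0,"y":0,"z":0.03,"rx":0,"ry":0,"rz":0.1,"jaw":0.7},
  {"x":0,"y":0,"z":0.03,"rx":0,"ry":0,"rz":0.1,"jaw":0.7},
  {"x":0,"y":0,"z":0.03,"rx":0,"ry":0,"rz":0.1,"jaw":0.7},
  {"x":0,"y":0,"z":0.03,"rx":0,"ry":0,"rz":0.1,"jaw":0.7},
])

```text
clock: 34.05
tool_pos: [0.5017, -0.0162, 0.1395]
eef_rot: [0.745, 0.667, 0.001, 0.001]
contact_force: [0.9, 0.8, 4.9]
opening: 0.159
finger_force: 30.0
```

```bash
python3 -c "
from h import *
go(.5007,-.0168,.1371,-48.7); print(get_state()['moment'])"
```

```text
t 34.05 pos [ 0.5017 -0.0162  0.1395] 
R [[0.111, 0.994, 0.003], [0.994, -0.111, 0.001], [0.001, 0.002, -1.0]] open 0.159 F [0.9 0.8 4.9] q [ 0.18  0.73 -0.38  2.03  0.57  0.48 -0.74]
shift cm [-0.07 -0.1   0.24]
yang -6.4 rz 0.738 alt -2.403
tilt rx ry [ 0.002 -0.001]
[-0.13883032 -0.28883428  0.07662111]
```

send_rows([
  {"x":-0.05,"y":-0.08,"z":0.03,"rx":0,"ry":0,"rz":0.1,"jaw":0.7},
  {"x":0,"y":0,"z":0.03,"rx":0,"ry":0,"rz":0.1,"jaw":0.7},
  {"x":0,"y":0,"z":0.03,"rx":0,"ry":0,"rz":0.1,"jaw":0.7},
  {"x":0,"y":0,"z":0.03,"rx":0,"ry":0,"rz":0.1,"jaw":0.7},
  {"x":0,"y":0,"z":0.03,"rx":0,"ry":0,"rz":0.1,"jaw":0.7},
])

```text
clock: 34.55
tool_pos: [0.5005, -0.0167, 0.1381]
eef_rot: [0.887, 0.461, 0.001, 0.0]
contact_force: [0.1, 0.4, 7.3]
opening: 0.162
finger_force: 30.0
```

send_rows([
  {"x":0,"y":0,"z":0.03,"rx":0,"ry":0,"rz":0.1,"jaw":0.7},
  {"x":0,"y":0,"z":0.03,"rx":0,"ry":0,"rz":0.1,"jaw":0.7},
  {"x":0,"y":0,"z":0.01,"rx":0,"ry":0,"rz":0.05,"jaw":0.7},
  {"x":0,"y":0,"z":0,"rx":0,"ry":0,"rz":0,"jaw":0.7},
  {"x":0,"y":0,"z":0,"rx":0,"ry":0,"rz":0,"jaw":0.7},
])

```text
clock: 35.05
tool_pos: [0.5007, -0.0168, 0.1374]
eef_rot: [0.937, 0.349, 0.001, 0.0]
contact_force: [0.7, -0.3, 6.0]
opening: 0.153
finger_force: 30.0
```

```bash
python3 -c "
from h import *
go(.5007,-.0168,.1371,-48.7); print(get_state()['moment'])"
```

```text
t 35.05 pos [ 0.5007 -0.0168  0.1374] 
R [[0.757, 0.654, 0.002], [0.654, -0.757, 0.0], [0.002, 0.001, -1.0]] open 0.153 F [ 0.7 -0.3  6. ] q [ 0.06  0.72 -0.18  2.04  0.31  0.41 -1.22]
shift cm [ 0.   -0.    0.03]
yang -49.2 rz -0.008 alt 3.133
tilt rx ry [ 0.001 -0.002]
[-0.09662072 -0.12493276 -0.03008091]
```

send_rows([
  {"x":0,"y":0,"z":0,"rx":0,"ry":0,"rz":0.03,"jaw":0.7},
  {"x":0,"y":0,"z":0,"rx":0,"ry":0,"rz":0,"jaw":0.7},
  {"x":0,"y":0,"z":0,"rx":0,"ry":0,"rz":0,"jaw":3.5},
  {"x":0,"y":0,"z":0,"rx":0,"ry":0,"rz":0,"jaw":3.5},
  {"x":0,"y":0,"z":0,"rx":0,"ry":0,"rz":0,"jaw":3.5},
])

```text
clock: 35.55
tool_pos: [0.4995, -0.017, 0.1365]
eef_rot: [0.943, 0.334, -0.0, -0.0]
contact_force: [-0.0, 0.6, -1.0]
opening: 0.389
finger_force: 0.0
```

send_rows([
  {"x":0,"y":0,"z":-3,"rx":0,"ry":0,"rz":0,"jaw":4},
  {"x":0,"y":0,"z":-4,"rx":0,"ry":0,"rz":0,"jaw":4},
  {"x":-2,"y":0,"z":-4,"rx":0,"ry":0,"rz":0,"jaw":4},
  {"x":-2,"y":0,"z":-2,"rx":0,"ry":0,"rz":0,"jaw":4},
  {"x":0,"y":0,"z":0,"rx":0,"ry":0,"rz":0,"jaw":4},
])

```text
clock: 36.05
tool_pos: [0.468, -0.0442, 0.269]
eef_rot: [0.943, 0.332, 0.001, 0.001]
contact_force: [0.9, -0.5, 0.6]
opening: 0.45
finger_force: 0.0
```

```bash
python3 - <<'E'
from m import *
st(); s=snap('wrist','w_f.png')
for a,c,p in blobs(s,(0,150,60),(4,255,255),(180,60,460,300),300):
    for z in (.1325,.144):
        w,an,sz=axis(s,p,z); print(a,np.round(c),np.round(w,4),round(an,1),sz)
E
```

```text
t 36.05 pos [ 0.468  -0.0442  0.269 ] 
R [[0.779, 0.627, 0.003], [0.627, -0.779, -0.002], [0.001, 0.003, -1.0]] open 0.45 F [ 0.9 -0.5  0.6] q [ 0.19  0.47 -0.28  1.99  0.2   0.7  -1.12]
1582 [319. 179.] [ 0.4991 -0.0176] 40.6 [0.06918324 0.0150092 ]
1582 [319. 179.] [ 0.5001 -0.0168] 40.6 [0.06627382 0.01437801]
```

View pics/w_f.png

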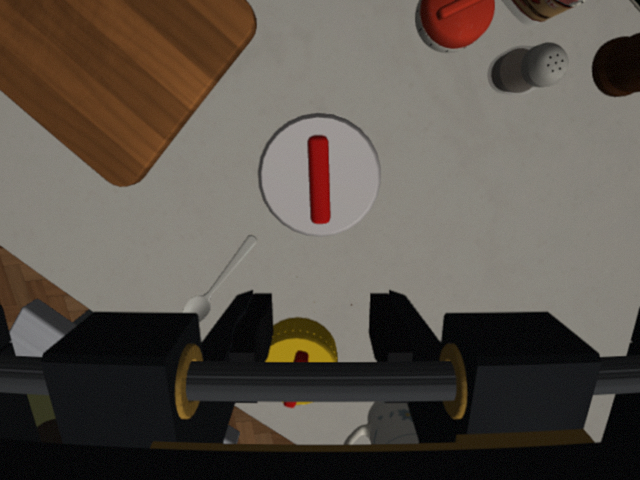

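The cap is on the mill, bar at (319,179), axis 40.6° against the marks' 41.3°, and centred at (0.500,-0.017). Handing in.

```bash
python3 -c "
from h import *
print(finish_job())"
```

```text
the job is handed in; nothing more can be done
None
```

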